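# Stow the detector heads in the light-tight case and lock it

## Task

Put the detector heads away: lay every one that is out on the platen flat, window up, on the lined floor of the open light-tight case, then lower the lid until it is fully closed. Lock it with the flat screwdriver, turning each of the two slotted locks on the lid's front edge clockwise to its stop, and stand the screwdriver back in its stand.

Things in the scene. Friction and masses are not known exactly. Their poses are not given: they have to be found in the camera images.
- case: light-tight aluminium case, fixed, 160 (x) by 205 (y) mm. Origin: centre of its underside on the platen; x from lock side (towards the robot) to hinge side, z up. Flat lined floor 6.5 mm up, inside 154 by 199 mm; rim 3 mm thick, top 15.5 mm up; closed, the lid's top is 42 mm up. Three heads fit side by side along y
- lid (a joint): lid angle, rad: 0 = fully closed, starts open at about 1.7 (leaning back a little past upright; stop at 1.8), hinged along the far edge. Friction hinges hold it at any angle; 2 to 3 N at the free edge moves it. The lid is a hollow aluminium pan, 160 by 205 by 26 mm, hollow side towards the robot when open
- lid_hinge (a point): middle of the hinge line, 80 mm behind the case's centre (x) and 16 mm up. Its axes are the lid's: equal to the case's when closed; the lid reaches 160 mm along its own -x, its outer face is the plane 26 mm along its own +z
- lid_lip (a point): centre of the lid's lift lip, a plate 70 mm wide and 5 mm thick that stands out 18 mm from the middle of the lid's free edge, between the locks; 28.5 mm up when closed
- lock_l (a joint): turn of the left lock's slotted screw, rad, clockwise from above: 0 = open (slot runs front to back), 1.57 = fully locked, at its stop (slot along the lid's front edge); stiff (0.07 N m), stays where it is left; starts at 0.08 to 0.4
- lock_r (a joint): turn of the right lock's slotted screw, the same way
- lock_l_slot (a point): left lock, at the lid's front edge: steel screw head 23 mm across with one straight slot, sunk 3 mm in a round boss (34 mm across, recess 25.6 mm). The point is the centre of the slot's floor; the slot, 4 mm wide, 5 mm deep, open across the head, runs along this point's x. Rides on the lid: with the lid closed it is 28 mm above the platen, z up
- lock_r_slot (a point): right lock, 130 mm to the right of the left one, the same in all
- driver_grip (a point): flat screwdriver, 160 mm long, 80 to 130 g, standing upright, blade down, in its bench stand. The point lies on its axis in the black six-sided handle, 125 mm above the blade's end; z from blade to handle. The handle spans 72 to 160 mm above the blade's end, 26 mm across flats; two flats face this point's +y and -y
- driver_tip (a point): middle of the end of the screwdriver's blade, axes as driver_grip. Blade 16 mm wide along x, 2 mm thick along y over its last 7 mm, 3.4 mm above; shaft 8 mm
- stand_mouth (a point): centre of the mouth of the bench stand, a fixed dark steel post 38 mm across on a round foot 64 mm across; mouth 82 mm above the platen, z up; bore 23 mm across, 74 mm deep. The screwdriver hangs by the underside of its handle, blade's end 72 mm below the mouth
- head_a_mid (a point): detector head: flat black round puck, 43 mm across, 16 mm high, blue window on top, short brass connector out of its side; loose, 50 g. The point lies on the puck's axis, 8 mm above its underside; z up through the window, connector towards -y. (A similar plain black round box, 56 mm across, without window or connector, is not one of them.) May be absent
- head_b_mid (a point): detector head: flat black round puck, 43 mm across, 16 mm high, blue window on top, short brass connector out of its side; loose, 50 g. The point lies on the puck's axis, 8 mm above its underside; z up through the window, connector towards -y. (A similar plain black round box, 56 mm across, without window or connector, is not one of them.) May be absent
- head_c_mid (a point): detector head: flat black round puck, 43 mm across, 16 mm high, blue window on top, short brass connector out of its side; loose, 50 g. The point lies on the puck's axis, 8 mm above its underside; z up through the window, connector towards -y. (A similar plain black round box, 56 mm across, without window or connector, is not one of them.) May be absent

How it is judged:
On the way, in this order (a step that is already met when the one before it is completed fails the run):
1. every detector head lies in the case while the lid is open (x of head_a_mid in the frame of case between -0.06 and 0.06 m and y of head_a_mid in the frame of case between -0.083 and 0.083 m and z of head_a_mid in the frame of case between 0.004 and 0.026 m and angle between each of head_a_mid, head_b_mid, head_c_mid's own z axis and vertical below 0.2 rad and x of head_b_mid in the frame of case between -0.06 and 0.06 m and y of head_b_mid in the frame of case between -0.083 and 0.083 m and z of head_b_mid in the frame of case between 0.004 and 0.026 m and x of head_c_mid in the frame of case between -0.06 and 0.06 m and y of head_c_mid in the frame of case between -0.083 and 0.083 m and z of head_c_mid in the frame of case between 0.004 and 0.026 m and value of joint lid above 1 rad), for 0.2 s.
2. the lid is lowered fully closed over them (x of head_a_mid in the frame of case between -0.06 and 0.06 m and y of head_a_mid in the frame of case between -0.083 and 0.083 m and z of head_a_mid in the frame of case between 0.004 and 0.026 m and angle between each of head_a_mid, head_b_mid, head_c_mid's own z axis and vertical below 0.2 rad and x of head_b_mid in the frame of case between -0.06 and 0.06 m and y of head_b_mid in the frame of case between -0.083 and 0.083 m and z of head_b_mid in the frame of case between 0.004 and 0.026 m and x of head_c_mid in the frame of case between -0.06 and 0.06 m and y of head_c_mid in the frame of case between -0.083 and 0.083 m and z of head_c_mid in the frame of case between 0.004 and 0.026 m and value of joint lid below 0.035 rad), for 0.2 s.
3. a lock is at its stop with the screwdriver's blade in its slot (((value of joint lock_l above 1.38 rad and distance between driver_tip and lock_l_slot below 0.009 m) or (value of joint lock_r above 1.38 rad and distance between driver_tip and lock_r_slot below 0.009 m))), for 0.1 s.
4. the other lock too is at its stop, with the blade in a slot (value of joint each of lock_l, lock_r above 1.38 rad and (distance between driver_tip and lock_l_slot below 0.009 m or distance between driver_tip and lock_r_slot below 0.009 m)), for 0.1 s.
At the end, for the whole second after the job is handed in: every head present lies flat in the case (middle within 60 mm of its centre in x, 83 mm in y, under 26 mm up), lid under 0.035 rad, both locks over 1.38 rad, screwdriver upright in its stand (blade end over 60 mm below the mouth, within 10 mm of its axis) (all of step 2 and value of joint each of lock_l, lock_r above 1.38 rad and horizontal distance between driver_tip and stand_mouth below 0.01 m and z of driver_tip in the frame of stand_mouth below -0.06 m and angle between driver_tip's own z axis and vertical below 0.12 rad); the robot touches nothing.
Of head_a, head_b, head_c only 2 to 3 are there at a start; the rules pass over those that are not, and their reading is None.
At some moment in a run one of head_a, head_b, head_c may be knocked a few centimetres aside while the robot is not near it.
It also fails if it takes over 200 s, if anything falls off the work surface, if the arm or the gripper's body presses on something with over 40 N, if the wrist force passes 120 N, or if a joint passes its speed limit or range.

## Robot

A 6-joint arm with a two-finger parallel gripper is mounted at the origin on a cart in front of the work surface, level with it; the furniture and walls round the work are solid. World frame = base frame: x ahead of the robot, y to its left, z up, the work surface at z = 0. Lengths are in m, angles in rad, forces in N, time in s.
With the tool pointing down it reaches from about 0.275 to 0.875 m from the base axis. Payload 12.5 kg.
Tool frame: the origin (TCP) lies midway between the tips of the shut fingers; the grasp point (between the pads) lies 19 mm behind it; x points along the fingers, z is the direction in which the jaws open and shut, and the axes are right-handed (so a half turn about x gives the same grasp; the last joint's range is limited). The gripper opens to 85 mm and grips with 20 to 120 N. Pads are 22 mm wide; open, the fingers measure 114 mm over their backs; the gripper's body (76 mm by 85 mm) begins 54 mm behind the grasp point. The pads swing forward as they close: fully open they stand 13 mm farther back than shut.
Start: joints at [1.114, 0.351, 1.652, -0, 1.139, -0.085], TCP at [0.2, 0.512, 0.231] pointing down, gripper open.
Joint ranges: [-2.75, 2.75], [-0.79, 2.1], [0.01, 2.65], [-1.57, 4.71], [0.07, 3.14], [-2.87, 2.87]. Speed limits (rad/s): [2.22, 2.22, 2.79, 3.14, 3.14, 3.14].

## Interface

Orientations are given as a rotation vector (axis times angle).
In Python, from station import env, viewer, order, nets gives the robot as it stands.
- The arm moves only by the shell command python3 -m jog 'ROWS' [OPENING] [FORCE]. ROWS is JSON, a list of rows, each a list of 4 numbers: the shift along the tool's x, y, z each as a share of 40 mm, from -1 to 1, then the turn about the tool's x as a share of 0.08 rad, from -1 to 1. A call has 1 to 12 rows; each row shifts and turns the commanded pose from where the row before left it, along the tool's axes as they then stand; what a row does not reach is not made up. A row lasts 1/12 s, in which the tool goes at most 41.7 mm and 7.16 degrees, less where a joint would pass 70% of its speed; a pose out of reach is approached as far as the arm can. A call with a number of a shift or a turn outside -1 to 1 is refused whole. A call with a gripper value outside its range is refused whole. OPENING is the closure in counts, from 0 (fully open) to 255 (shut), set as the call begins (- or left out, the last holds). The fingers move at their own pace and stop on an object; FORCE is the grip in N (left out, the last holds). Time passes only in rows, so rows that do not move let the fingers close. It gives the time, the measured TCP pose, the force and the opening at its end, in the units of the state.
- env.get_state(): the state, without advancing time (a new reading comes with each control period).
- viewer.get_image(name): name is "scene" or "top" or "wrist"; returns (picture, depth): 384x512x3 uint8, red, green, blue; 384x512 float32, m along the optical axis (not along the pixel's ray), 0 where there is no reading.
- viewer.calibration(name): a dict with "camera_matrix" (3x3 intrinsics, pixels), "D" ([k1, k2, p1, p2, k3] as OpenCV has them; the pictures are not rectified), "rvec" (rotation vector, rad) and "tvec" (3), from world to camera coordinates, as OpenCV has them. Camera axes: x right, y down, z forward; pixel columns grow to the right and rows downward; lengths in m; the calibration is good to about 2 mm. A picture is of the moment at which its call begins: read the wrist's pose just before it. calibration takes no time and is no camera call; for the wrist camera it gives the pose at the moment of the call.
- order.close_job(): hands the job in, once; it reports no verdict.
Trained networks look in the newest picture that a camera, given by its name, has taken for a name from the list of things; names that differ only in an ending like _2 or _b are one class to them, and where a whole thing is asked for, a point or a joint stands for the part that bears it (a point fixed in the world has none). Each returns a list of dicts, best first, with "p" (0 to 1); they miss things now and then, are a little off and sometimes report something else, mostly with a low value. They report only what shows in the picture. A call takes as long as a camera call.
- nets.silhouettes(camera, query): "mask" (384x512 bool, what is visible of it) and "centre" ([column, row] in pixels, amid what is visible of it).
The state is a dict: "t": time; "joint_positions": joint angles; "joint_vel": joint speeds; "effort": joint torques, N m; "tcp_pos": TCP position; "ee_rot": TCP orientation; "contact_force": force on the tool from outside, world axes, zero at the start; "moment": the same for the moment, N m; "finger_gap": finger opening in m.
Only numpy, scipy, OpenCV 4.12 (cv2) and the standard library are available. Lean on these libraries where they do the work, as an engineer would, in place of code of your own. Each camera call takes 0.05 s, during which the arm holds its last target. There are 200 camera calls.

## Working session

There is one attempt and no reset: what is moved stays moved. The work goes in short steps, Python scripts to look and compute and a shell command to move; the robot and the scene stay as the last step left them, time stands still between calls to the robot, and variables do not carry over. Pictures are saved under pics/ and viewed, about 12 in all and at most 16, crops included, and the job is handed in when it is done.

```bash
ls; mkdir -p pics; cat > h.py <<'E'
import numpy as np, cv2, sys
from scipy.spatial.transform import Rotation as R
from station import env, viewer, order, nets
def save(img,name): cv2.imwrite('pics/'+name, cv2.cvtColor(img,cv2.COLOR_RGB2BGR))
def pts(cal,uv,d):
    uv=np.asarray(uv,float).reshape(-1,1,2)
    n=cv2.undistortPoints(uv,cal['camera_matrix'],np.array(cal['D'],float)).reshape(-1,2)
    d=np.asarray(d).reshape(-1,1)
    c=np.hstack([n*d,d]); Rm=cv2.Rodrigues(np.array(cal['rvec'],float))[0]
    return (c-np.array(cal['tvec']).reshape(1,3))@Rm
def onplane(cal,uv,z):
    a=pts(cal,uv,np.ones(len(np.reshape(uv,(-1,2)))));Rm=cv2.Rodrigues(np.array(cal['rvec'],float))[0]
    o=-Rm.T@np.array(cal['tvec']).ravel(); v=a-o
    return o+v*((z-o[2])/v[:,2:3])
def proj(cal,P): return cv2.projectPoints(np.asarray(P,float).reshape(-1,3),np.array(cal['rvec'],float),np.array(cal['tvec'],float),np.array(cal['camera_matrix']),np.array(cal['D'],float))[0].reshape(-1,2)
def maskpts(cal,m,dep):
    v,u=np.nonzero(m&(dep>0)); return pts(cal,np.c_[u,v],dep[v,u])
def cloud(cal,dep):
    return maskpts(cal,np.ones_like(dep,bool),dep)
E
python3 - <<'E'
from h import *
s=env.get_state();print(s['t'],s['tcp_pos'],s['ee_rot'],s['finger_gap'],R.from_rotvec(s['ee_rot']).as_matrix().round(3))
ims=[]
for n in('top','scene'):
    im,d=viewer.get_image(n);ims.append(im);c=viewer.calibration(n);np.savez(n+'0.npz',im=im,d=d)
    for q in('head_a_mid','case','lid','driver_grip','lock_l_slot','lid_lip'):
        for r in nets.silhouettes(n,q)[:5]:
            P=maskpts(c,r['mask'],d); 
            if len(P): print(n,q,round(r['p'],2),np.round(r['centre']),r['mask'].sum(),np.median(P,0).round(3),P.min(0).round(3),P.max(0).round(3))
    save(im,n+'0.png')
E
```

```text
pics
0.0 [0.1996319  0.5121188  0.23074444] [-0.93173298  1.3635465   0.93078168] 0.08518560981528991 [[-0.001 -0.932  0.363]
 [-0.001  0.363  0.932]
 [-1.     0.    -0.001]]
scene head_a_mid 0.58 [268. 276.] 240 [0.511 0.162 0.015] [0.487 0.136 0.   ] [0.543 0.182 0.02 ]
scene case 0.94 [240. 173.] 1535 [ 0.453 -0.246  0.008] [ 0.348 -0.376 -0.003] [0.627 0.2   0.409]
scene lid 0.54 [191. 182.] 69 [ 0.609 -0.224  0.059] [ 0.597 -0.23   0.027] [ 0.617 -0.215  0.08 ]
scene driver_grip 0.78 [272. 186.] 185 [ 0.424 -0.042  0.127] [ 0.406 -0.056  0.084] [ 0.435 -0.036  0.174]
scene lid_lip 0.52 [191. 183.] 88 [ 0.61  -0.224  0.058] [ 0.597 -0.307 -0.001] [ 0.619 -0.201  0.08 ]
```

View pics/top0.png

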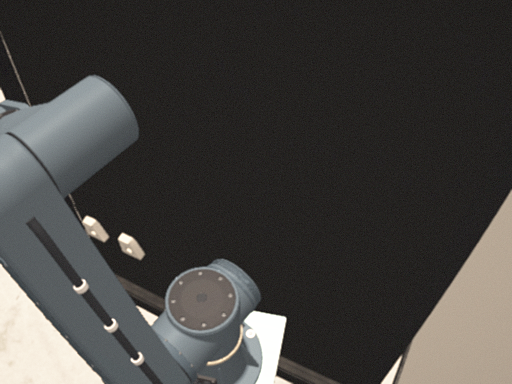

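View pics/scene0.png

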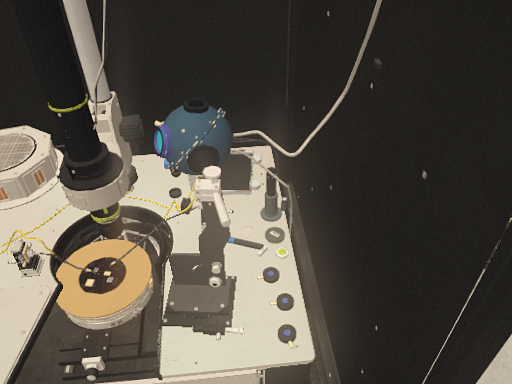

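```bash
python3 - <<'E'
from h import *
for n in('top','scene'):
    z=np.load(n+'0.npz');c=viewer.calibration(n);Rm=cv2.Rodrigues(np.array(c['rvec']))[0];print(n,'cam',(-Rm.T@np.array(c['tvec']).ravel()).round(3),'fwd',Rm[2].round(2),c['camera_matrix'][0][0],c['D'])
    for v in range(20,384,60): print(v,[tuple(pts(c,[[u,v]],[z['d'][v,u]])[0].round(2).tolist()) for u in range(20,512,80)])
c=viewer.calibration('scene')
print(proj(c,[[0.2,0.512,0.23],[.3,0,0],[.5,.3,0],[.5,-.3,0],[.8,0,0]]).round())
for uv,zz in (((271,274),.016),((285,301),.016),((287,333),.016),((275,234),.016),((281,252),.016)): print(uv,onplane(c,[uv],zz).round(3))
im=np.load('scene0.npz')['im'];save(cv2.resize(im[130:360,130:330],None,fx=2.6,fy=2.6,interpolation=cv2.INTER_CUBIC),'sc_crop.png')
im,d=viewer.get_image('wrist');save(im,'w0.png')
E
```

```text
top cam [-0.4   -0.183  1.217] fwd [ 0.61  0.13 -0.78] 497.06708612540825 [-0.16635286  0.          0.          0.          0.        ]
20 [(0.43, 0.53, 0.63), (0.36, 0.28, 0.69), (0.32, 0.1, 0.74), (0.27, -0.05, 0.79), (0.24, -0.18, 0.82), (0.21, -0.28, 0.86), (0.18, -0.38, 0.89)]
80 [(0.45, 0.62, 0.42), (0.09, 0.14, 0.78), (0.31, 0.11, 0.6), (0.27, -0.06, 0.66), (0.23, -0.19, 0.72), (0.2, -0.31, 0.76), (0.18, -0.41, 0.81)]
140 [(-0.04, 0.2, 0.77), (0.02, 0.12, 0.74), (0.32, 0.13, 0.43), (0.27, -0.06, 0.51), (0.23, -0.21, 0.59), (0.2, -0.33, 0.65), (0.17, -0.44, 0.71)]
200 [(-0.11, 0.17, 0.74), (0.41, 0.48, -0.01), (0.33, 0.16, 0.18), (0.27, -0.06, 0.32), (0.23, -0.23, 0.43), (0.19, -0.37, 0.51), (0.12, -0.47, 0.63)]
260 [(-0.16, 0.18, 0.68), (-0.09, 0.11, 0.6), (0.34, 0.21, -0.16), (0.27, -0.06, 0.06), (0.22, -0.26, 0.22), (0.18, -0.42, 0.34), (0.25, -0.62, 0.27)]
320 [(0.25, 1.05, -0.87), (-0.15, 0.1, 0.52), (-0.05, 0.03, 0.34), (0.13, -0.09, -0.0), (0.21, -0.31, -0.08), (0.12, -0.47, 0.17), (0.05, -0.57, 0.37)]
380 [(-0.02, 0.92, -0.86), (0.08, 0.57, -0.86), (-0.15, 0.0, 0.3), (-
[... 765 characters left out ...]
0.48, 0.51), (0.45, 0.6, 0.64)]
260 [(1.1, -0.07, 0.07), (0.92, -0.08, -0.02), (0.72, 0.13, 0.13), (0.51, 0.1, 0.0), (0.35, 0.23, 0.08), (0.43, 0.52, 0.44), (0.46, 0.63, 0.58)]
320 [(1.12, 0.06, 0.01), (0.95, 0.09, -0.05), (0.76, 0.2, 0.01), (0.58, 0.27, 0.0), (0.38, 0.3, -0.07), (0.44, 0.57, 0.36), (0.45, 0.67, 0.51)]
380 [(1.2, 0.09, -0.21), (1.0, 0.16, -0.21), (0.79, 0.34, -0.02), (0.62, 0.35, -0.12), (0.4, 0.38, -0.24), (0.46, 0.62, 0.28), (-0.42, 0.41, -0.86)]
[[492. 292.]
 [316. 215.]
 [296. 320.]
 [220. 171.]
 [147. 264.]]
(271, 274) [[0.509 0.163 0.016]]
(285, 301) [[0.509 0.251 0.016]]
(287, 333) [[0.539 0.332 0.016]]
(275, 234) [[0.447 0.039 0.016]]
(281, 252) [[0.457 0.105 0.016]]
```

View pics/sc_crop.png

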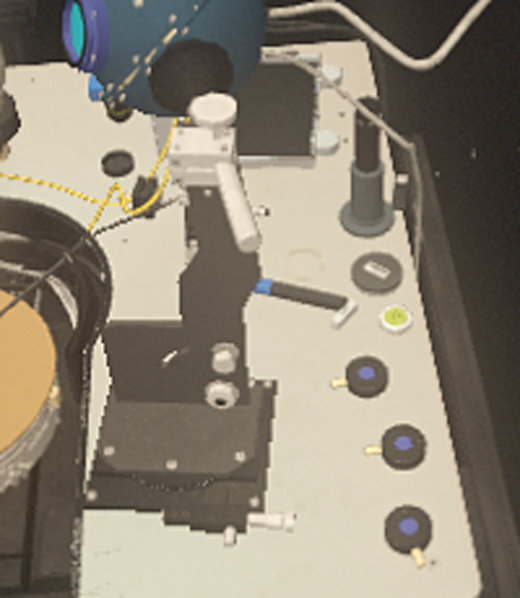

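View pics/w0.png

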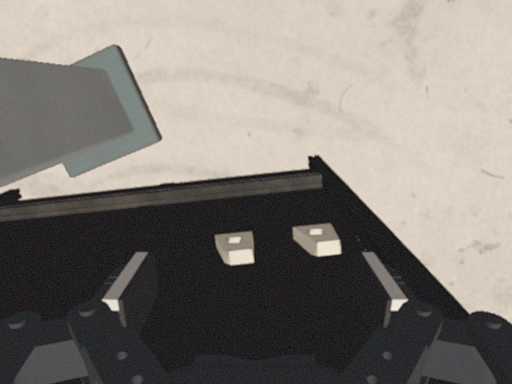

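```bash
python3 - <<'E'
from h import *
for n in('top','scene'):
    z=np.load(n+'0.npz');c=viewer.calibration(n);d=z['d']
    P=cloud(c,d)
    n0=np.array([1,-.27,0]);off=P@n0
    m=abs(off-.287)<.03; Q=P[m]
    for it in range(4):
        cen=Q.mean(0);nn=np.linalg.svd((Q-cen)[::20])[2][2];m=abs((P-cen)@nn)<.012;Q=P[m]
    print(n,m.sum(),'n',nn.round(3),'d',(cen@nn).round(3),Q.min(0),Q.max(0))
    for y in np.arange(-.7,.8,.1):
        s=Q[abs(Q[:,1]-y)<.05]
        if len(s):print(round(y,2),len(s),s[:,2].min().round(2),s[:,2].max().round(2),s[:,0].mean().round(3))
    v,u=np.nonzero(d>0); mm=np.zeros(d.shape,np.uint8); mm[v[m],u[m]]=255; cv2.imwrite(f'pics/m_{n}.png',mm)
a=cv2.imread('pics/m_top.png');b=cv2.imread('pics/m_scene.png');cv2.imwrite('pics/m.png',cv2.resize(np.hstack([a,b]),(800,300)))
E
```

```text
top 128240 n [-0.966  0.258 -0.001] d -0.277 [ 0.11727717 -0.59634672 -0.87301267] [0.45921098 0.6321343  0.9245694 ]
-0.6 537 -0.29 0.39 0.129
-0.4 20910 -0.57 0.92 0.181
-0.3 21882 -0.75 0.91 0.207
-0.2 19050 -0.87 0.88 0.233
-0.1 15071 -0.87 0.85 0.26
-0.0 11938 -0.27 0.82 0.287
0.1 10246 -0.15 0.79 0.312
0.2 9193 -0.31 0.77 0.34
0.3 6587 -0.57 0.74 0.367
0.4 5234 -0.87 0.72 0.394
0.5 4730 -0.87 0.7 0.42
0.6 2862 -0.57 0.68 0.444
scene 77487 n [-0.967  0.256 -0.002] d -0.284 [ 0.16417315 -0.47169989 -0.80031241] [0.46407412 0.66478541 0.7944733 ]
-0.5 256 -0.53 0.46 0.178
-0.4 1691 -0.54 0.49 0.183
-0.3 1491 -0.55 0.52 0.212
-0.2 1904 -0.54 0.56 0.239
-0.1 2423 -0.55 0.59 0.265
-0.0 3131 -0.54 0.63 0.292
0.1 3983 -0.8 0.66 0.32
0.2 5862 -0.26 0.7 0.348
0.3 8508 -0.25 0.73 0.375
0.4 12647 -0.25 0.77 0.401
0.5 18630 -0.11 0.79 0.426
0.6 15295 0.12 0.74 0.449
0.7 1666 0.34 0.59 0.461
```

View pics/m.png

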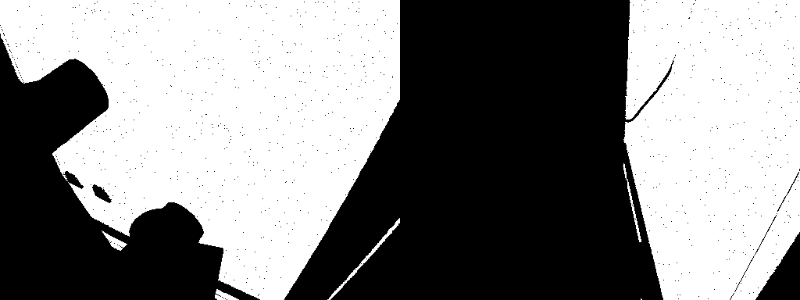

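```bash
python3 - <<'E'
from h import *
im,d=viewer.get_image('wrist');c=viewer.calibration('wrist');Rm=cv2.Rodrigues(np.array(c['rvec']))[0];print('cam',(-Rm.T@np.array(c['tvec']).ravel()).round(3),'fwd',Rm[2].round(2),c['camera_matrix'][0][0])
for v in range(20,384,40): print(v,[tuple(pts(c,[[u,v]],[d[v,u]])[0].round(2).tolist()) for u in range(20,512,60)])
print(proj(c,[[.41,.48,0],[.45,.6,0],[.51,.16,0],[.3,.3,0],[.2,.5,0]]))
print(cv2.mean(im[300:350,180:330]))
# beyond-wall: points in scene view with off<.25 (robot side) and their pixels
z=np.load('scene0.npz');c=viewer.calibration('scene');dd=z['d'];P=pts(c,np.stack(np.meshgrid(np.arange(512),np.arange(384)),-1).reshape(-1,2),dd.ravel());o=P@[.966,-.257,0];m=((o<.25)&(dd.ravel()>0)).reshape(dd.shape);v,u=np.nonzero(m);print(m.sum());
print(P.reshape(384,512,3)[v[::max(1,len(v)//12)],u[::max(1,len(v)//12)]].round(2),u[::max(1,len(v)//12)],v[::max(1,len(v)//12)])
z=np.load('top0.npz');c=viewer.calibration('top');dd=z['d'];P=pts(c,np.stack(np.meshgrid(np.arange(512),np.arange(384)),-1).reshape(-1,2),dd.ravel());o=P@[.966,-.257,0];m=((o>.31)&(dd.ravel()>0)).reshape(dd.shape);v,u=np.nonzero(m);print(m.sum());k=max(1,len(v)//12)
print(P.reshape(384,512,3)[v[::k],u[::k]].round(2),u[::k],v[::k])
E
```

```text
cam [0.13  0.54  0.373] fwd [ 0.28 -0.11 -0.96] 337.87603408346433
20 [(-0.39, -0.13, -0.86), (-0.3, 0.07, -0.86), (-0.22, 0.26, -0.86), (-0.15, 0.45, -0.86), (-0.07, 0.64, -0.86), (-0.0, 0.83, -0.86), (0.07, 1.02, -0.86), (0.14, 1.22, -0.86), (0.21, 1.42, -0.86)]
60 [(-0.1, 0.12, -0.34), (-0.16, 0.05, -0.76), (-0.11, 0.21, -0.86), (-0.03, 0.4, -0.86), (0.05, 0.59, -0.86), (0.12, 0.78, -0.86), (0.19, 0.98, -0.86), (0.27, 1.18, -0.86), (0.34, 1.4, -0.86)]
100 [(-0.02, 0.12, -0.27), (-0.01, 0.12, -0.5), (0.02, 0.18, -0.77), (0.09, 0.35, -0.86), (0.17, 0.54, -0.86), (0.25, 0.74, -0.86), (0.33, 0.94, -0.86), (0.4, 1.15, -0.86), (0.48, 1.37, -0.86)]
140 [(0.05, 0.12, -0.21), (0.09, 0.12, -0.4), (0.14, 0.12, -0.76), (0.23, 0.29, -0.86), (0.3, 0.49, -0.86), (0.38, 0.7, -0.86), (0.46, 0.9, -0.86), (0.54, 1.12, -0.86), (0.63, 1.34, -0.86)]
180 [(0.1, -0.43, -0.86), (0.19, -0.21, -0.86), (0.28, 0.01, -0.86), (0.35, 0.24, -0.8), (0.37, 0.46, -0.56), (0.43, 0.62, -0.57), (0.61, 0.86, -0.86), (0.7, 1.09, -0.86), (0.79, 1.32, -0.86)]
220 [(0.22, -0.26, -0.55), (0.13, 0.54, 0.37), (0.32, 0.14, -0.4
[... 1146 characters left out ...]
57  0.3  -0.86]
 [ 0.43  0.67  0.43]
 [ 0.43  0.67  0.42]
 [-0.51  0.36 -0.85]
 [ 0.43  0.67  0.4 ]
 [-0.48  0.38 -0.86]
 [-0.4   0.37 -0.86]
 [-0.44  0.4  -0.86]
 [-0.46  0.43 -0.86]
 [-0.45  0.44 -0.86]] [511 457 511 510 490 492 508 480 506 489 502 510 510] [216 321 338 346 353 358 362 367 370 374 377 380 383]
7094
[[ 2.25  2.32 -0.78]
 [ 0.45 -0.68  0.12]
 [ 0.27 -0.63  0.3 ]
 [ 0.47 -0.68 -0.09]
 [ 0.21 -0.61  0.29]
 [ 0.33 -0.65  0.02]
 [ 0.35 -0.65 -0.09]
 [ 0.17 -0.6   0.17]
 [ 0.16 -0.6   0.11]
 [ 0.3  -0.64 -0.29]
 [ 0.17 -0.6  -0.09]
 [ 0.32 -0.65 -0.65]
 [ 0.17 -0.6  -0.38]] [  0 491 506 467 499 469 458 477 467 434 442 408 414] [ 32 230 248 263 274 286 298 310 323 337 351 367 383]
```

The scene view shows three heads, near (366,375), (403,445) and (408,528) in the crop. It also shows the driver in its stand, the plain box and the case. Between the robot and the platen there seems to be a black panel in the plane 0.966x-0.257y=0.28, seen from both sides. I'll turn so that a finger leads, then approach slowly and check for contact.

```bash
python3 -m jog '[[0,0,0,1],[0,0,0,1],[0,0,0,1],[0,0,0,1],[0,0,0,1],[0,0,0,1],[0,0,0,1],[0,0,0,1],[0,0,0,1]]' 0 20; python3 -m jog '[[0,0,0,1],[0,0,0,1],[0,0,0,1],[0,0,0,1],[0,0,0,1],[0,0,0,1],[0,0,0,1],[0,0,0,1],[0,0,0,1],[0,0,0,0]]';python3 -m jog '[[0,0,0.5,0],[0,0,0.5,0],[0,0,0.5,0],[0,0,0.5,0],[0,0,0.5,0],[0,0,0.5,0],[0,0,0,0]]'
python3 - <<'E'
from h import *
s=env.get_state();print(s['joint_positions'],R.from_rotvec(s['ee_rot']).as_matrix().round(3))
im,d=viewer.get_image('wrist');save(im,'w1.png');im,d=viewer.get_image('top');save(im,'t1.png')
E
```

```text
t: 1.55
tcp_pos: [0.1998, 0.5124, 0.2313]
ee_rot: [-0.372, 1.538, 0.372]
contact_force: [0.8, 0.7, -0.5]
finger_gap: 0.0854
t: 2.38
tcp_pos: [0.1998, 0.5124, 0.2313]
ee_rot: [0.192, 1.562, -0.192]
contact_force: [0.7, 0.2, -0.1]
finger_gap: 0.0855
t: 2.97
tcp_pos: [0.319, 0.483, 0.2312]
ee_rot: [0.189, 1.562, -0.189]
contact_force: [0.1, 0.1, -0.4]
finger_gap: 0.0851
[ 9.06973152e-01  4.02837005e-01  1.57549835e+00 -6.98850129e-04
  1.16274982e+00  1.14758516e+00] [[ 0.001  0.238  0.971]
 [ 0.     0.971 -0.238]
 [-1.     0.     0.001]]
```

View pics/t1.png

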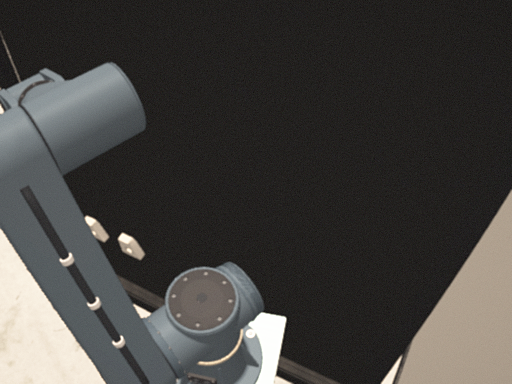

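```bash
python3 -m jog '[[0,0,0.25,0],[0,0,0.25,0],[0,0,0.2,0],[0,0,0,0]]' ; for i in 1 2 3 ; do :; done; python3 -m jog '[[0,0,0.05,0],[0,0,0.05,0],[0,0,0,0]]'; python3 -m jog '[[0,0,0.05,0],[0,0,0.05,0],[0,0,0,0]]'; python3 -m jog '[[0,0,0.05,0],[0,0,0.05,0],[0,0,0,0]]'
```

```text
t: 3.4
tcp_pos: [0.3448, 0.4768, 0.2313]
ee_rot: [0.19, 1.562, -0.189]
contact_force: [-0.0, -1.2, -0.4]
finger_gap: 0.0855
t: 3.65
tcp_pos: [0.3475, 0.4761, 0.2313]
ee_rot: [0.189, 1.563, -0.189]
contact_force: [0.2, 0.7, -0.6]
finger_gap: 0.0851
t: 3.9
tcp_pos: [0.3515, 0.4751, 0.2313]
ee_rot: [0.189, 1.562, -0.189]
contact_force: [-0.5, -0.0, 0.6]
finger_gap: 0.0857
t: 4.15
tcp_pos: [0.3555, 0.4742, 0.2313]
ee_rot: [0.189, 1.562, -0.189]
contact_force: [0.3, -0.6, -0.9]
finger_gap: 0.0852
```

```bash
python3 -m jog '[[0,0,0.05,0],[0,0,0,0]]'; python3 -m jog '[[0,0,0.05,0],[0,0,0,0]]'; python3 -m jog '[[0,0,0.05,0],[0,0,0,0]]'; python3 -m jog '[[0,0,0.05,0],[0,0,0,0]]';python3 -m jog '[[0,0,0.05,0],[0,0,0,0]]'
```

```text
t: 4.32
tcp_pos: [0.3574, 0.4737, 0.2313]
ee_rot: [0.189, 1.562, -0.189]
contact_force: [-0.1, -0.4, 0.4]
finger_gap: 0.0852
t: 4.48
tcp_pos: [0.3593, 0.4732, 0.2313]
ee_rot: [0.189, 1.562, -0.189]
contact_force: [-0.6, -0.6, -0.4]
finger_gap: 0.0856
t: 4.65
tcp_pos: [0.3612, 0.4728, 0.2313]
ee_rot: [0.189, 1.562, -0.189]
contact_force: [-0.3, 0.2, -0.3]
finger_gap: 0.0854
t: 4.82
tcp_pos: [0.3632, 0.4723, 0.2313]
ee_rot: [0.189, 1.562, -0.189]
contact_force: [-0.2, -0.3, -0.3]
finger_gap: 0.0853
t: 4.98
tcp_pos: [0.3651, 0.4718, 0.2313]
ee_rot: [0.189, 1.562, -0.189]
contact_force: [0.5, -0.0, 0.5]
finger_gap: 0.0851
```

```bash
python3 -m jog '[[0,0,0.05,0],[0,0,0.05,0],[0,0,0,0]]'; python3 -m jog '[[0,0,0.05,0],[0,0,0.05,0],[0,0,0,0]]'; python3 -m jog '[[0,0,0.05,0],[0,0,0.05,0],[0,0,0,0]]'; python3 -m jog '[[0,0,0.05,0],[0,0,0.05,0],[0,0,0,0]]'
python3 - <<'E'
from h import *
im,d=viewer.get_image('scene');save(im[130:384,250:512],'s2.png')
c=viewer.calibration('scene');p=proj(c,[env.get_state()['tcp_pos']])[0];print(p, pts(c,[p],[d[int(p[1]),int(p[0])]]))
E
```

```text
t: 5.23
tcp_pos: [0.3691, 0.4708, 0.2313]
ee_rot: [0.189, 1.562, -0.189]
contact_force: [0.0, -0.6, -0.2]
finger_gap: 0.0853
t: 5.48
tcp_pos: [0.373, 0.4698, 0.2313]
ee_rot: [0.189, 1.562, -0.189]
contact_force: [-0.0, 0.1, 0.3]
finger_gap: 0.0852
t: 5.73
tcp_pos: [0.3768, 0.4689, 0.2313]
ee_rot: [0.189, 1.562, -0.189]
contact_force: [0.8, -0.6, 0.3]
finger_gap: 0.0853
t: 5.98
tcp_pos: [0.3807, 0.4679, 0.2313]
ee_rot: [0.189, 1.562, -0.189]
contact_force: [-0.5, -0.1, -0.8]
finger_gap: 0.0854
[399.14283143 303.86792596] [[0.42674692 0.50778436 0.31189323]]
```

View pics/s2.png

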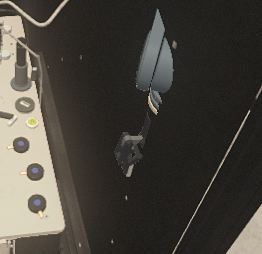

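The finger and wrist passed the panel's plane with no force, so the panel doesn't block the arm. I'll go on to the heads.

```bash
python3 -m jog '[[0,-0.5,0.6,0],[0,-0.5,0.6,0],[0,-0.5,0.6,0],[0,-0.5,0.6,0],[0,-0.5,0.6,0],[0,-0.5,0.6,0],[0,-0.3,0.5,0],[0,0,0,0],[0,0,0,0]]'
cat > look.py <<'E'
from h import *
def heads(im,d,c,tag=''):
    out=[]
    for r in nets.silhouettes('wrist','head_a_mid'):
        if r['p']<.3: continue
        m=r['mask']; P=maskpts(c,m,d)
        if len(P)<50: continue
        T=P[P[:,2]>np.percentile(P[:,2],50)-.004]
        (x,y),rad=cv2.minEnclosingCircle(T[:,:2].astype(np.float32))
        # blue window centre and brass connector direction
        hsv=cv2.cvtColor(im,cv2.COLOR_RGB2HSV); blue=m&(hsv[...,0]>105)&(hsv[...,0]<135)&(hsv[...,1]>90)&(hsv[...,2]>60)
        v,u=np.nonzero(blue); wb=onplane(c,[[u.mean(),v.mean()]],.016)[0] if len(u)>10 else None
        mm=cv2.dilate(m.astype(np.uint8),np.ones((25,25)))>0
        br=mm&(hsv[...,0]>8)&(hsv[...,0]<32)&(hsv[...,1]>75)&(hsv[...,2]>90)
        k=cv2.connectedComponentsWithStats(br.astype(np.uint8)); 
        bc=None
        if k[0]>1:
            i=1+np.argmax(k[2][1:,4]); bc=onplane(c,[k[3][i]],.008)[0]
        w=wb if wb is not None else np.array([x,y,0])
        az=np.degrees(np.arctan2(*(bc-w)[[1,0]])) if bc is not None else None
        print(tag,'p%.2f'%r['p'],np.round(r['centre']),'n',m.sum(),'circ',np.round([x,y,rad],3),'top z',np.percentile(P[:,2],80).round(3),'win',None if wb is None else wb.round(4),'conn az',az, None if bc is None else (np.linalg.norm((bc-w)[:2]).round(3),k[2][i,4]))
E
python3 - <<'E'
from look import *
s=env.get_state();print(s['tcp_pos'],s['contact_force'])
im,d=viewer.get_image('wrist');c=viewer.calibration('wrist');save(im,'w2.png');heads(im,d,c)
E
```

```text
t: 6.78
tcp_pos: [0.5086, 0.3, 0.2312]
ee_rot: [0.191, 1.563, -0.191]
contact_force: [-1.4, 0.0, 0.9]
finger_gap: 0.0858
[0.50860808 0.30004291 0.23121802] [-1.41348833  0.02805641  0.89198958]
 p0.58 [283. 270.] n 1121 circ [0.517 0.16  0.028] top z 0.015 win [0.51   0.1613 0.016 ] conn az -8.09260422061346 (np.float64(0.026), np.int32(50))
```

View pics/w2.png

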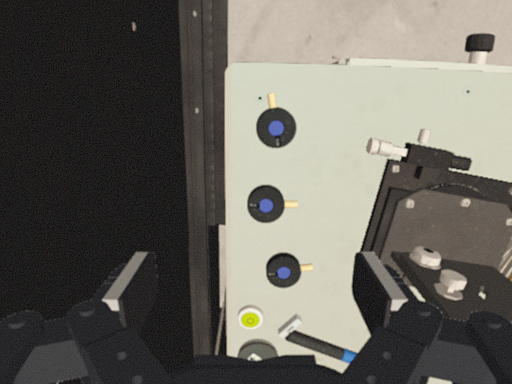

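```bash
cat >> look.py <<'E'
def blues(im,c,zt=.016,zc=.008):
    hsv=cv2.cvtColor(im,cv2.COLOR_RGB2HSV)
    blue=((hsv[...,0]>110)&(hsv[...,0]<130)&(hsv[...,1]>110)&(hsv[...,2]>60)).astype(np.uint8)
    br=((hsv[...,0]>12)&(hsv[...,0]<28)&(hsv[...,1]>110)&(hsv[...,2]>110)).astype(np.uint8)
    kb=cv2.connectedComponentsWithStats(blue);kr=cv2.connectedComponentsWithStats(br)
    for i in range(1,kb[0]):
        if kb[2][i,4]<60: continue
        w=onplane(c,[kb[3][i]],zt)[0]
        o=[]
        for j in range(1,kr[0]):
            if kr[2][j,4]<15: continue
            b=onplane(c,[kr[3][j]],zc)[0];L=np.linalg.norm((b-w)[:2])
            if .018<L<.042:o.append((int(kr[2][j,4]),round(L,3),round(np.degrees(np.arctan2(b[1]-w[1],b[0]-w[0])),1)))
        print('win px',kb[3][i].round(),kb[2][i,4],'xy',w[:2].round(4),'conn (n,L,az)',o)
E
python3 - <<'E'
from look import *
c=viewer.calibration('wrist');im=cv2.cvtColor(cv2.imread('pics/w2.png'),cv2.COLOR_BGR2RGB);blues(im,c)
E
```

```text
win px [276. 128.] 189 xy [0.5387 0.3308] conn (n,L,az) []
win px [266. 205.] 150 xy [0.5086 0.25  ] conn (n,L,az) []
win px [283. 272.] 122 xy [0.5096 0.1617] conn (n,L,az) []
```

```bash
python3 - <<'E'
from look import *
c=viewer.calibration('wrist')
for w,b in (((276,128),(272,101)),((266,205),(291,204)),((283.5,272),(307,268))):
    W=onplane(c,[w],.016)[0];B=onplane(c,[b],.008)[0];D=B-W;print(W[:2],np.linalg.norm(D[:2]).round(3),np.degrees(np.arctan2(D[1],D[0])).round(1))
z=np.load('scene0.npz');cs=viewer.calibration('scene')
P=cloud(cs,z['d']);m=(P[:,0]>.33)&(P[:,0]<.7)&(P[:,1]<-.1)&(P[:,1]>-.45)&(P[:,2]>.01)
q=P[m];print(len(q))
# height map x/y
for x in np.arange(.34,.70,.02): print(round(x,2),[ (round(float(np.median(s)),3) if len(s) else '-') for y in np.arange(-.42,-.1,.03) for s in [P[(abs(P[:,0]-x)<.01)&(abs(P[:,1]-y)<.015)][:,2]]])
E
```

```text
[0.5387703  0.33052485] 0.028 84.9
[0.50907499 0.24992523] 0.029 -17.0
[0.51007075 0.16205295] 0.029 -12.4
787
0.34 ['-', 0.003, 0.001, 0.001, 0.001, 0.002, '-', 0.001, 0.001, 0.001, '-']
0.36 [0.027, 0.02, 0.0, 0.006, 0.014, 0.001, 0.0, '-', 0.002, 0.001, 0.001]
0.38 [0.028, 0.003, 0.009, 0.013, 0.006, 0.002, 0.002, 0.001, 0.001, '-', 0.001]
0.4 [0.027, 0.001, 0.01, 0.008, 0.007, 0.006, 0.001, 0.002, 0.002, 0.0, '-']
0.42 [0.026, 0.003, 0.008, 0.007, 0.007, 0.008, 0.007, 0.015, 0.014, 0.001, 0.001]
0.44 ['-', 0.005, 0.007, 0.008, 0.008, 0.008, 0.008, 0.007, 0.009, 0.001, 0.0]
0.46 ['-', '-', 0.007, 0.009, 0.008, 0.008, 0.008, 0.007, 0.007, 0.003, 0.001]
0.48 ['-', '-', '-', 0.006, 0.008, 0.008, 0.008, 0.008, 0.008, 0.001, 0.001]
0.5 ['-', '-', '-', 0.007, 0.006, 0.008, 0.008, 0.008, 0.006, 0.001, 0.001]
0.52 ['-', '-', '-', '-', '-', 0.007, 0.007, 0.007, 0.004, 0.001, 0.001]
0.54 ['-', '-', '-', '-', '-', '-', '-', '-', 0.003, 0.001, 0.001]
0.56 ['-', '-', '-', '-', 0.01, '-', '-', '-', '-', '-', '-']
0.58 ['-', '-', '-', '-', 0.016, 0.023, '-', 0.073, '-', 0.116, '-']
0.6 ['-', '-', '-', 0.0, 0.002, '-', 0.018, 0.06, 0.002, '-', '-']
0.62 ['-', '-', '-', 0.001, 0.001, 0.001, 0.027, 0.004, 0.002, 0.0, 0.001]
0.64 ['-', '-', '-', 0.018, 0.001, 0.001, 0.002, 0.001, 0.035, 0.006, 0.001]
0.66 [0.001, 0.021, 0.001, 0.001, 0.001, 0.005, 0.003, 0.002, 0.026, 0.024, 0.001]
0.68 [0.001, 0.0, 0.001, 0.001, 0.001, 0.002, 0.003, 0.001, 0.001, 0.002, 0.001]
```

```bash
python3 -m jog '[[0,0.46,0.275,0],[0,0.46,0.275,0],[0.8,0,0,0],[0.8,0,0,0],[0.8,0,0,0],[0.8,0,0,0],[0,0,0,0]]'
python3 - <<'E'
from look import *
im,d=viewer.get_image('wrist');c=viewer.calibration('wrist');blues(im,c);print(env.get_state()['tcp_pos'])
E
```

```text
t: 7.47
tcp_pos: [0.5346, 0.3308, 0.0974]
ee_rot: [0.184, 1.571, -0.192]
contact_force: [-1.2, -0.4, -0.5]
finger_gap: 0.0856
win px [263. 200.] 397 xy [0.5418 0.3295] conn (n,L,az) []
win px [248. 304.] 282 xy [0.511  0.2477] conn (n,L,az) []
[0.53610579 0.33138526 0.10089191]
```

```bash
python3 -m jog '[[0.8,0,0,0],[0.8,0,0,0],[0.6,0,0,0],[0.3,0,0,0],[0,0,0,0],[0,0,0,0]]'; python3 -m jog '[[0,0,0,0],[0,0,0,0],[0,0,0,0],[0,0,0,0],[0,0,0,0],[0,0,0,0],[0,0,0,0]]' 255 35; python3 -m jog '[[-0.3,0,0,0],[-0.8,0,0,0],[-0.8,0,0,0],[-0.8,0,0,0],[-0.5,0,0,0],[0,0,0,0]]'
```

```text
t: 8.02
tcp_pos: [0.5391, 0.332, 0.0051]
ee_rot: [0.19, 1.561, -0.188]
contact_force: [-0.1, -0.7, 0.1]
finger_gap: 0.0857
t: 8.6
tcp_pos: [0.5388, 0.3315, 0.0046]
ee_rot: [0.19, 1.561, -0.189]
contact_force: [-1.7, -1.1, 7.4]
finger_gap: 0.0402
t: 9.1
tcp_pos: [0.5403, 0.3322, 0.1372]
ee_rot: [0.193, 1.556, -0.185]
contact_force: [1.1, 0.4, -0.6]
finger_gap: 0.0401
```

```bash
python3 - <<'E'
from h import *
z=np.load('scene0.npz');cs=viewer.calibration('scene');P=cloud(cs,z['d'])
P=P[P@[.966,-.257,0]>.31]
for x in np.arange(.34,.78,.04): print(round(x,2),[ (round(float(np.percentile(s,98)),2) if len(s) else '-') for y in np.arange(-.5,.4,.06) for s in [P[(abs(P[:,0]-x)<.02)&(abs(P[:,1]-y)<.03)][:,2]]])
E
```

```text
0.34 [0.45, '-', 0.02, 0.01, 0.0, 0.0, 0.0, 0.06, -0.24, -0.24, 0.46, 0.41, '-', '-', '-', '-']
0.38 [0.45, 0.03, 0.03, 0.02, 0.02, 0.0, 0.01, 0.06, 0.14, 0.0, 0.44, -0.24, -0.24, -0.24, '-', '-']
0.42 [0.45, 0.03, 0.02, 0.01, 0.02, 0.02, 0.01, 0.17, 0.18, 0.02, 0.37, 0.0, -0.24, -0.24, -0.23, -0.24]
0.46 ['-', '-', 0.01, 0.01, 0.01, 0.01, 0.02, 0.23, 0.34, 0.34, 0.34, 0.0, 0.0, 0.0, -0.0, -0.24]
0.5 ['-', '-', '-', 0.01, 0.01, 0.02, 0.01, 0.26, 0.34, 0.02, 0.01, 0.02, 0.02, 0.02, 0.01, 0.0]
0.54 ['-', '-', '-', '-', '-', 0.02, 0.0, 0.26, 0.4, 0.4, 0.01, 0.02, 0.02, 0.02, 0.02, 0.0]
0.58 ['-', '-', '-', 0.02, 0.02, 0.08, 0.12, '-', 0.45, 0.45, 0.42, 0.01, 0.0, 0.0, 0.0, 0.0]
0.62 ['-', '-', '-', 0.03, 0.02, 0.08, 0.04, 0.13, 0.45, 0.46, 0.43, 0.42, 0.42, 0.38, 0.0, 0.0]
0.66 ['-', 0.0, 0.03, 0.03, 0.01, 0.04, 0.04, 0.13, 0.44, 0.45, 0.42, 0.39, 0.42, 0.38, 0.0, -0.01]
0.7 [0.0, 0.01, 0.01, 0.26, 0.27, 0.01, 0.0, 0.38, 0.42, 0.43, 0.39, 0.15, 0.04, 0.03, 0.0, '-']
0.74 [0.03, 0.01, 0.01, 0.27, 0.27, 0.01, 0.0, 0.65, 0.0, 0.0, 0.15, 0.14, 0.04, 0.02, 0.0, '-']
```

```bash
python3 - <<'E'
from h import *
z=np.load('scene0.npz');c=viewer.calibration('scene');d=z['d'];im=z['im'].astype(int)
P=pts(c,np.stack(np.meshgrid(np.arange(512),np.arange(384)),-1).reshape(-1,2),d.ravel()).reshape(384,512,3)
o=P@np.array([.966,-.257,0])
for v in list(range(5,160,12)):
    u=[k for k in range(245,400) if im[v,k].min()>110]
    if u: print(v,u[0],u[-1],P[v,u[len(u)//2]].round(3),o[v,u[len(u)//2]].round(3))
v,u=np.mgrid[98:178,155:235];bl=(im[...,2]>im[...,0]+25)[98:178,155:235]
Q=P[98:178,155:235][bl];Q=Q[(Q[:,2]>.1)]
A=np.c_[2*Q,np.ones(len(Q))];s=np.linalg.lstsq(A,(Q**2).sum(1),rcond=None)[0];print('sphere',s[:3],np.sqrt(s[3]+s[:3]@s[:3]),Q.min(0),Q.max(0))
for uv in ((210,180),(208,195),(225,210),(240,130),(265,134),(215,165),(120,150)): print(uv,P[uv[1],uv[0]].round(3))
E
```

```text
5 376 376 [0.363 0.223 0.684] 0.293
17 375 375 [0.358 0.218 0.664] 0.29
41 364 365 [0.354 0.194 0.614] 0.292
53 359 360 [0.349 0.177 0.584] 0.291
65 355 357 [0.346 0.166 0.556] 0.291
77 350 352 [0.343 0.151 0.524] 0.293
89 345 347 [0.344 0.139 0.493] 0.296
101 337 340 [0.352 0.132 0.464] 0.306
113 328 331 [0.365 0.124 0.434] 0.32
125 318 321 [0.379 0.114 0.402] 0.337
137 264 311 [0.463 0.028 0.338] 0.44
149 245 302 [ 0.322 -0.358  0.001] 0.403
sphere [0.84541268 0.28789833 0.82930824] 0.5105980761440199 [ 0.56477701 -0.0146761   0.36473372] [0.78049392 0.81274596 0.92933783]
(210, 180) [0.642 0.18  0.386]
(208, 195) [0.654 0.201 0.37 ]
(225, 210) [0.639 0.259 0.378]
(240, 130) [ 0.356 -0.516 -0.011]
(265, 134) [0.466 0.015 0.339]
(215, 165) [0.616 0.121 0.371]
(120, 150) [ 0.788 -0.125  0.288]
```

```bash
python3 -m jog '[[-0.2,-0.65,-0.64,0],[-0.2,-0.65,-0.64,0],[-0.2,-0.65,-0.64,0],[-0.2,-0.65,-0.64,0],[-0.2,-0.65,-0.64,0],[-0.2,-0.65,-0.64,0],[-0.2,-0.65,-0.64,0],[-0.2,-0.65,-0.64,0],[-0.2,-0.65,-0.64,0],[0,0,0,0],[0,0,0,0]]'; python3 -m jog '[[0,-0.74,0.34,0],[0,-0.74,0.34,0],[0,-0.74,0.34,0],[0,-0.74,0.34,0],[0,-0.74,0.34,0],[0,-0.9,0.28,0],[0,-0.9,0.28,0],[0,-0.9,0.28,0],[0,-0.9,0.28,0],[0,0,0,0],[0,0,0,0]]'
```

```text
t: 10.02
tcp_pos: [0.2581, 0.1586, 0.204]
ee_rot: [0.19, 1.56, -0.188]
contact_force: [0.7, 1.3, -0.2]
finger_gap: 0.0404
t: 10.93
tcp_pos: [0.2989, -0.1533, 0.2029]
ee_rot: [0.193, 1.563, -0.192]
contact_force: [-0.8, 0.2, -0.2]
finger_gap: 0.04
```

```bash
python3 -m jog '[[-0.5,-0.1,0.8,0],[-0.5,-0.1,0.8,0],[0,-0.1,0.8,0],[0,-0.1,0.8,0],[0,0,0,0],[0,0,0,0],[0,0,0,0],[0,0,0,0]]'
python3 - <<'E'
from look import *
s=env.get_state();print(s['tcp_pos'],s['contact_force'])
im,d=viewer.get_image('wrist');c=viewer.calibration('wrist');save(im,'w3.png');np.savez('w3.npz',im=im,d=d,**{k:np.array(v) for k,v in c.items()})
E
```

```text
t: 11.6
tcp_pos: [0.4185, -0.1966, 0.2431]
ee_rot: [0.189, 1.563, -0.188]
contact_force: [-0.0, 0.6, 0.1]
finger_gap: 0.04
[ 0.41854258 -0.19664574  0.24306861] [-0.02025204  0.55997381  0.07333586]
```

View pics/w3.png

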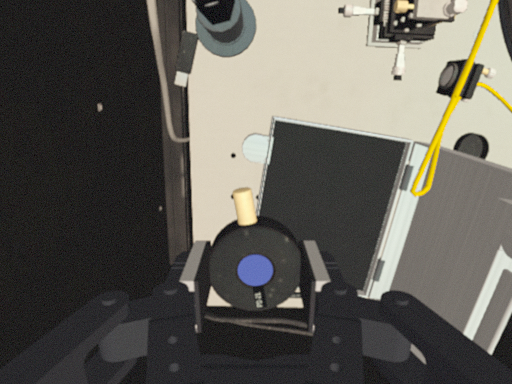

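```bash
python3 - <<'E'
from h import *
z=np.load('w3.npz');c={k:z[k] for k in('camera_matrix','D','rvec','tvec')}
g=cv2.cvtColor(z['im'],cv2.COLOR_RGB2BGR)
save(cv2.resize(z['im'][95:310,170:512],None,fx=2.3,fy=2.3,interpolation=cv2.INTER_CUBIC),'w3c.png')
for uv in ((273,117),(413,142),(366,298),(253,215)): print(uv,onplane(c,[uv],.0155)[0][:2].round(4), z['d'][uv[1],uv[0]],pts(c,[uv],[z['d'][uv[1],uv[0]]])[0].round(3))
P=pts(c,np.stack(np.meshgrid(np.arange(512),np.arange(384)),-1).reshape(-1,2),z['d'].ravel()).reshape(384,512,3)
for v in (130,150,170,190,220,250,280): print(v,[(u,P[v,u].round(3).tolist()) for u in (320,400,440,470,500)])
# floor plane fit mask
m=(abs(P[...,2]-.0065)<.004)&(z['im'].max(2)<60)&(P[...,1]<-.1)&(P[...,0]>.33)&(P[...,0]<.6);m[:,:235]=0;m[:110]=0
q=P[m][:,:2].astype(np.float32);print(len(q),cv2.minAreaRect(q),P[m][:,2].mean())
s=nets.silhouettes('wrist','stand_mouth');print([ (r['p'],r['centre']) for r in s])
s=nets.silhouettes('wrist','lid_lip');print([ (r['p'],r['centre'],maskpts(c,r['mask'],z['d']).mean(0)) for r in s])
E
```

```text
(273, 117) [ 0.4496 -0.1569] 0.36267936 [ 0.45  -0.157  0.015]
(413, 142) [ 0.5953 -0.2195] 0.3701717 [ 0.595 -0.22   0.015]
(366, 298) [ 0.5157 -0.407 ] 0.11460913 [ 0.458 -0.199  0.287]
(253, 215) [ 0.4018 -0.261 ] 0.14585981 [ 0.424 -0.174  0.249]
130 [(320, [0.498, -0.184, 0.007]), (400, [0.589, -0.206, -0.0]), (440, [0.578, -0.19, 0.111]), (470, [0.67, -0.225, 0.001]), (500, [0.707, -0.234, -0.001])]
150 [(320, [0.493, -0.206, 0.007]), (400, [0.583, -0.227, 0.007]), (440, [0.598, -0.22, 0.069]), (470, [0.668, -0.248, 0.002]), (500, [0.705, -0.257, 0.001])]
170 [(320, [0.489, -0.229, 0.007]), (400, [0.579, -0.25, 0.01]), (440, [0.609, -0.249, 0.043]), (470, [0.615, -0.239, 0.088]), (500, [0.6, -0.22, 0.151])]
190 [(320, [0.485, -0.253, 0.006]), (400, [0.58, -0.278, 0.001]), (440, [0.601, -0.266, 0.055]), (470, [0.609, -0.255, 0.096]), (500, [0.613, -0.246, 0.131])]
220 [(320, [0.478, -0.29, 0.006]), (400, [0.569, -0.307, 0.019]), (440, [0.592, -0.292, 0.07]), (470, [0.6, -0.278, 0.109]), (500, [0.588, -0.251, 0.167])]
250 [(320, [0.471, -0.329, 0.008]), (400, [0.565, -0.347, 0.019]), (440, [0.582, -0.318, 0.084]), (470, [0.59, -0.299, 0.124]), (500, [0.581, -0.269, 0.177])]
280 [(320, [0.444, -0.192, 0.281]), (400, [0.555, -0.377, 0.036]), (440, [0.572, -0.34, 0.101]), (470, [0.582, -0.32, 0.137]), (500, [0.581, -0.294, 0.177])]
12911 ((0.479106068611145, -0.36211097240448), (0.3826017677783966, 0.16895416378974915), 80.71310424804688) 0.0063949459779252425
[(0.58, [232.0, 30.8])]
[(0.62, [457.5, 246.2], array([ 0.58276973, -0.30049547,  0.10141266])), (0.2, [396.6, 210.9], array([ 0.54285046, -0.27929883,  0.05613654]))]
```

View pics/w3c.png

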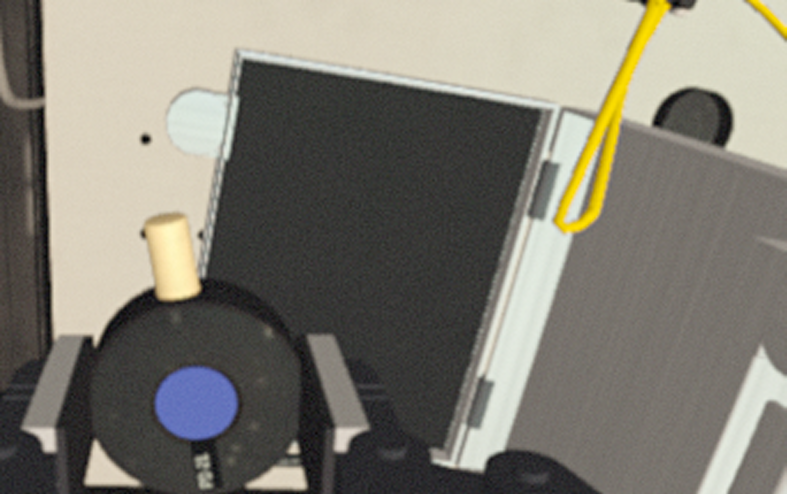

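```bash
python3 -m jog '[[0,0,0,1],[0,0,0,1],[0,-0.725,0.445,0],[0,-0.725,0.445,0],[0,-0.725,0.445,0],[0,-0.725,0.445,0],[0.8,0,0,0],[0.8,0,0,0],[0.8,0,0,0],[0.8,0,0,0],[0,0,0,0],[0,0,0,0]]';  python3 -m jog '[[0.8,0,0,0],[0.5,0,0,0],[0.3,0,0,0],[0.1,0,0,0],[0,0,0,0],[0,0,0,0]]'
```

```text
t: 12.75
tcp_pos: [0.4388, -0.3319, 0.1151]
ee_rot: [0.316, 1.55, -0.314]
contact_force: [1.2, -0.2, 0.2]
finger_gap: 0.0403
t: 13.25
tcp_pos: [0.4401, -0.3329, 0.0489]
ee_rot: [0.314, 1.546, -0.315]
contact_force: [-0.1, 0.3, -0.1]
finger_gap: 0.0403
```

```bash
python3 -m jog '[[0.4,0,0,0],[0.3,0,0,0],[0.12,0,0,0],[0,0,0,0],[0,0,0,0],[0,0,0,0]]'; python3 -m jog '[[0.05,0,0,0],[0,0,0,0],[0,0,0,0]]'
```

```text
t: 13.75
tcp_pos: [0.4396, -0.3325, 0.0151]
ee_rot: [0.314, 1.547, -0.315]
contact_force: [-0.2, -0.1, -0.4]
finger_gap: 0.04
t: 14.0
tcp_pos: [0.4394, -0.3323, 0.0127]
ee_rot: [0.314, 1.548, -0.315]
contact_force: [0.9, 0.2, -1.2]
finger_gap: 0.04
```

Release, lift and look.

```bash
python3 -m jog '[[0.02,0,0,0],[0,0,0,0],[0,0,0,0],[0,0,0,0]]' 90; python3 -m jog '[[-0.3,0,0,0],[-0.8,0,0,0],[-0.8,0,0,0],[-0.8,0,0,0],[-0.8,0,0,0],[-0.8,0,0,0],[-0.8,0,0,0],[0,0,0,0],[0,0,0,0],[0,0,0,0]]'
python3 - <<'E'
from look import *
s=env.get_state();print(s['tcp_pos'],s['finger_gap'])
im,d=viewer.get_image('wrist');c=viewer.calibration('wrist');save(im,'w4.png');blues(im,c,.0225,.0145)
E
```

```text
t: 14.33
tcp_pos: [0.4393, -0.3322, 0.0117]
ee_rot: [0.315, 1.548, -0.315]
contact_force: [-0.2, 0.9, -0.2]
finger_gap: 0.0548
t: 15.17
tcp_pos: [0.4389, -0.3319, 0.2156]
ee_rot: [0.315, 1.548, -0.314]
contact_force: [0.2, 0.7, -0.9]
finger_gap: 0.0549
[ 0.43894782 -0.33189679  0.21555289] 0.05494627222127689
win px [255. 168.] 187 xy [ 0.4393 -0.3334] conn (n,L,az) []
```

```bash
python3 -m jog '[[0,0.43,-0.81,0],[0,0.43,-0.81,0],[0,0.43,-0.81,0],[0,0.43,-0.81,0],[0,0.43,-0.81,0],[0,0.43,-0.81,0],[0,0.88,-0.44,0],[0,0.88,-0.44,0],[0,0.88,-0.44,0],[0,0.88,-0.44,0],[0,0,0,0],[0,0,0,0]]' 0; python3 -m jog '[[0,0,0,-1],[0,0,0,-1],[0,0,0,-1],[0,0,0,-1],[0,0,0,-1],[0,0,0,-1],[0,0,0,-1],[0,0,0,-1],[0,0,0,-1],[0,0,0,-1],[0,0,0,-1]]';python3 -m jog '[[0,0,0,-1],[0,0,0,-1],[0,0,0,-1],[0,0,0,-1],[0,0,0,-1],[0,0,0,-1],[0,0,0,-1],[0,0,0,-1],[0,0,0,-1],[0,0,0,-1],[0,0,0,0]]'
python3 - <<'E'
from look import *
s=env.get_state();Rm=R.from_rotvec(s['ee_rot']).as_matrix();print(s['tcp_pos'],Rm.round(3),np.degrees(np.arctan2(Rm[1,2],Rm[0,2])),s['joint_positions'])
E
```

```text
t: 16.22
tcp_pos: [0.2901, -0.0025, 0.2151]
ee_rot: [0.31, 1.55, -0.31]
contact_force: [0.9, -1.0, -0.2]
finger_gap: 0.0854
t: 17.13
tcp_pos: [0.2906, -0.0056, 0.2151]
ee_rot: [-0.376, 1.539, 0.377]
contact_force: [-0.1, -0.6, 1.5]
finger_gap: 0.0857
t: 18.05
tcp_pos: [0.2906, -0.0055, 0.2152]
ee_rot: [-0.992, 1.334, 0.993]
contact_force: [-0.0, 0.1, -0.2]
finger_gap: 0.0852
[ 0.29062689 -0.00550505  0.21518622] [[-0.001 -0.958  0.287]
 [ 0.     0.287  0.958]
 [-1.     0.001 -0.   ]] 73.33016522322062 [-1.79459439e-01 -1.36327128e-01  2.25106434e+00 -1.78093826e-04
  1.02830269e+00 -1.45921999e+00]
```

```bash
python3 -m jog '[[0,0.2,0.89,0],[0,0.2,0.89,0],[0,0.2,0.89,0],[0,0.2,0.89,0],[0,-0.8,0.4,0],[0,-0.8,0.4,0],[0,-0.8,0.4,0],[0,-0.8,0.4,0],[0,0,0,0],[0,0,0,0],[0,0,0,0]]'
python3 - <<'E'
from look import *
s=env.get_state();print(s['tcp_pos'],s['contact_force'])
im,d=viewer.get_image('wrist');c=viewer.calibration('wrist');save(im,'w5.png');blues(im,c);
hsv=cv2.cvtColor(im,cv2.COLOR_RGB2HSV)
E
```

```text
t: 18.97
tcp_pos: [0.4417, 0.1647, 0.2149]
ee_rot: [-0.989, 1.336, 0.99]
contact_force: [0.1, -0.3, 0.2]
finger_gap: 0.0855
[0.44167864 0.16467055 0.21489808] [ 0.05800684 -0.26162527  0.15836991]
win px [347. 202.] 175 xy [0.5085 0.2476] conn (n,L,az) []
win px [268. 225.] 166 xy [0.5096 0.1593] conn (n,L,az) []
```

```bash
python3 -m jog '[[0,-0.83,0.18,0],[0,-0.83,0.18,0],[0.8,0,0,0],[0.8,0,0,0],[0.8,0,0,0],[0.8,0,0,0],[0.7,0,0,0],[0,0,0,0],[0,0,0,0],[0,0,0,0]]' 75
python3 - <<'E'
from look import *
s=env.get_state();print(s['tcp_pos'],s['finger_gap'])
im,d=viewer.get_image('wrist');c=viewer.calibration('wrist');save(im,'w6.png');blues(im,c)
E
```

```text
t: 19.85
tcp_pos: [0.5105, 0.1605, 0.0615]
ee_rot: [-0.992, 1.332, 0.99]
contact_force: [0.8, 1.1, 0.4]
finger_gap: 0.0604
[0.51045066 0.16048691 0.06150085] 0.060377610189578504
win px [396. 176.] 555 xy [0.5089 0.2472] conn (n,L,az) [(43, np.float64(0.029), np.float64(-19.0))]
win px [252. 219.] 517 xy [0.5098 0.1595] conn (n,L,az) []
```

View pics/w6.png

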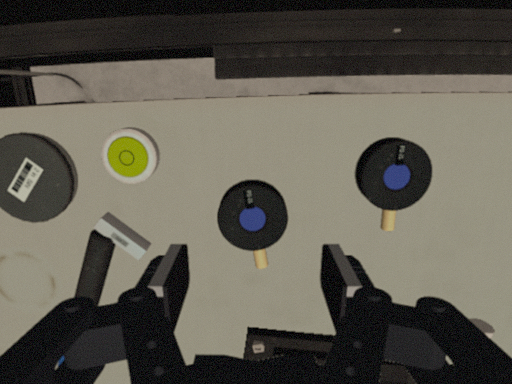

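```bash
python3 -m jog '[[0.7,0,0,0],[0.5,0,0,0],[0.2,0,0,0],[0,0,0,0],[0,0,0,0],[0,0,0,0]]'; python3 -m jog '[[0,0,0,0],[0,0,0,0],[0,0,0,0],[0,0,0,0],[0,0,0,0],[0,0,0,0],[0,0,0,0]]' 255 35; python3 -m jog '[[-0.3,0,0,0],[-0.8,0,0,0],[-0.8,0,0,0],[-0.8,0,0,0],[-0.8,0,0,0],[-0.8,0,0,0],[-0.8,0,0,0],[0,0,0,0]]'
```

```text
t: 20.4
tcp_pos: [0.5108, 0.1607, 0.0053]
ee_rot: [-0.992, 1.331, 0.99]
contact_force: [0.1, -0.2, 0.5]
finger_gap: 0.0604
t: 20.98
tcp_pos: [0.5105, 0.1606, 0.005]
ee_rot: [-0.992, 1.332, 0.991]
contact_force: [-2.1, -0.6, 10.1]
finger_gap: 0.0401
t: 21.65
tcp_pos: [0.5121, 0.1611, 0.2148]
ee_rot: [-0.994, 1.324, 0.987]
contact_force: [0.3, -0.0, 0.9]
finger_gap: 0.0397
```

```bash
python3 -m jog '[[0,0.81,-0.38,0],[0,0.81,-0.38,0],[0,0.81,-0.38,0],[0,0.81,-0.38,0],[0,0.81,-0.38,0],[0,0.81,-0.38,0],[0,-0.17,-0.8,0],[0,-0.17,-0.8,0],[0,-0.17,-0.8,0],[0,-0.17,-0.8,0],[0,0,0,0]]'; python3 -m jog '[[0,-0.33,-0.88,0],[0,-0.33,-0.88,0],[0,-0.33,-0.88,0],[0,-0.33,-0.88,0],[0,0,0,1],[0,0,0,1],[0,0,0,1],[0,0,0,1],[0,0,0,1],[0,0,0,1],[0,0,0,1],[0,0,0,1]]'; python3 -m jog '[[0,0,0,1],[0,0,0,1],[0,0,0,1],[0,0,0,1],[0,0,0,1],[0,0,0,1],[0,0,0,1],[0,0,0,1],[0,0,0,1],[0,0,0,1],[0,0,0,1],[0,0,0,1]]';python3 -m jog '[[0,0,0,1],[0,0,0,0],[0,0,0,0]]'
python3 - <<'E'
from look import *
s=env.get_state();Rm=R.from_rotvec(s['ee_rot']).as_matrix();print(s['tcp_pos'],np.degrees(np.arctan2(Rm[1,2],Rm[0,2])),s['joint_positions'])
E
```

```text
t: 22.57
tcp_pos: [0.2861, -0.0054, 0.2082]
ee_rot: [-0.989, 1.335, 0.986]
contact_force: [-0.8, 0.1, -0.0]
finger_gap: 0.0402
t: 23.57
tcp_pos: [0.2967, -0.1509, 0.208]
ee_rot: [-0.498, 1.513, 0.497]
contact_force: [0.3, -0.2, -0.6]
finger_gap: 0.0399
t: 24.57
tcp_pos: [0.2967, -0.1509, 0.208]
ee_rot: [0.255, 1.555, -0.255]
contact_force: [-0.1, 0.0, -0.3]
finger_gap: 0.04
t: 24.82
tcp_pos: [0.2967, -0.1511, 0.2079]
ee_rot: [0.312, 1.548, -0.312]
contact_force: [-0.1, -0.5, -0.8]
finger_gap: 0.0397
[ 0.29674015 -0.15108193  0.20790186] -22.817718062339736 [-6.11070876e-01 -3.09256772e-02  2.17880662e+00  5.35805725e-05
  9.93355255e-01 -2.12855803e-01]
```

```bash
python3 -m jog '[[0,-0.176,0.86,0],[0,-0.176,0.86,0],[0,-0.176,0.86,0],[0,-0.176,0.86,0],[0,-0.176,0.86,0],[0,-0.176,0.86,0],[0,-0.176,0.86,0],[0,0,0,0],[0,0,0,0]]'; python3 -m jog '[[0.8,0,0,0],[0.8,0,0,0],[0.8,0,0,0],[0.8,0,0,0],[0.8,0,0,0],[0.5,0,0,0],[0,0,0,0],[0,0,0,0],[0,0,0,0],[0,0,0,0]]'
```

```text
t: 25.57
tcp_pos: [0.4997, -0.2909, 0.2069]
ee_rot: [0.313, 1.549, -0.312]
contact_force: [-0.8, 0.9, -0.9]
finger_gap: 0.0402
t: 26.4
tcp_pos: [0.4999, -0.2912, 0.0297]
ee_rot: [0.313, 1.545, -0.315]
contact_force: [-0.5, 0.7, -0.4]
finger_gap: 0.04
```

```bash
python3 -m jog '[[0.2,0,0,0],[0.15,0,0,0],[0.06,0,0,0],[0.02,0,0,0],[0,0,0,0],[0,0,0,0],[0,0,0,0]]';python3 -m jog '[[0,0,0,0],[0,0,0,0],[0,0,0,0],[0,0,0,0]]' 92; python3 -m jog '[[-0.3,0,0,0],[-0.8,0,0,0],[-0.8,0,0,0],[-0.8,0,0,0],[-0.8,0,0,0],[-0.8,0,0,0],[-0.8,0,0,0],[0,0,0,0],[0,0,0,0],[0,0,0,0]]'
python3 - <<'E'
from look import *
s=env.get_state();print(s['tcp_pos'],s['finger_gap'])
im,d=viewer.get_image('wrist');c=viewer.calibration('wrist');save(im,'w7.png');blues(im,c,.0225,.0145)
E
```

```text
t: 26.98
tcp_pos: [0.4991, -0.2907, 0.0115]
ee_rot: [0.315, 1.548, -0.314]
contact_force: [-5.3, 3.5, 17.5]
finger_gap: 0.0395
t: 27.32
tcp_pos: [0.4991, -0.2907, 0.0102]
ee_rot: [0.315, 1.548, -0.314]
contact_force: [-1.3, 0.7, 0.2]
finger_gap: 0.0546
t: 28.15
tcp_pos: [0.4988, -0.2905, 0.2142]
ee_rot: [0.315, 1.548, -0.314]
contact_force: [-0.7, 0.3, -0.7]
finger_gap: 0.0548
[ 0.49876488 -0.29050134  0.21424014] 0.05478154527932543
win px [255. 166.] 186 xy [ 0.4998 -0.2899] conn (n,L,az) []
win px [219. 224.] 162 xy [ 0.4396 -0.3331] conn (n,L,az) []
```

View pics/w7.png

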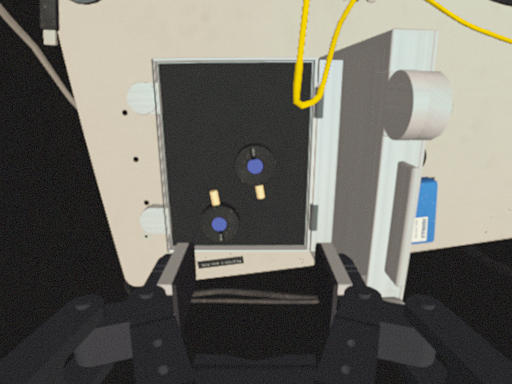

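```bash
python3 -m jog '[[0,0.152,-0.835,0],[0,0.152,-0.835,0],[0,0.152,-0.835,0],[0,0.152,-0.835,0],[0,0.152,-0.835,0],[0,0.152,-0.835,0],[0,0.152,-0.835,0],[0,0.9,-0.445,0],[0,0.9,-0.445,0],[0,0.9,-0.445,0],[0,0.9,-0.445,0],[0,0,0,0]]' 75; python3 -m jog '[[0,0,0,-1],[0,0,0,-1],[0,0,0,-1],[0,0,0,-1],[0,0,0,-1],[0,0,0,-1],[0,0,0,-1],[0,0,0,-1],[0,0,0,-1],[0,0,0,-1],[0,0,0,-1]]';python3 -m jog '[[0,0,0,-1],[0,0,0,-1],[0,0,0,-1],[0,0,0,-1],[0,0,0,-1],[0,0,0,-1],[0,0,0,-1],[0,0,0,-1],[0,0,0,-1],[0,0,0,-1],[0,0,0,0],[0,0,0,0]]'
```

```text
t: 29.2
tcp_pos: [0.2896, 0.0045, 0.2137]
ee_rot: [0.309, 1.551, -0.308]
contact_force: [0.1, -0.1, 0.5]
finger_gap: 0.0603
t: 30.12
tcp_pos: [0.2908, -0.0011, 0.2137]
ee_rot: [-0.378, 1.54, 0.379]
contact_force: [0.5, -0.5, 0.1]
finger_gap: 0.0602
t: 31.12
tcp_pos: [0.2909, -0.0011, 0.2139]
ee_rot: [-0.989, 1.335, 0.991]
contact_force: [0.5, 0.1, -0.4]
finger_gap: 0.0603
```

```bash
python3 -m jog '[[0,0.2,0.83,0],[0,0.2,0.83,0],[0,0.2,0.83,0],[0,0.2,0.83,0],[0,0.2,0.83,0],[0,-0.71,0.67,0],[0,-0.71,0.67,0],[0,-0.71,0.67,0],[0,-0.71,0.67,0],[0,0,0,0],[0,0,0,0],[0,0,0,0]]'
python3 - <<'E'
from look import *
s=env.get_state();print(s['tcp_pos'],s['contact_force'])
im,d=viewer.get_image('wrist');c=viewer.calibration('wrist');blues(im,c)
E
```

```text
t: 32.12
tcp_pos: [0.4396, 0.239, 0.2137]
ee_rot: [-0.99, 1.336, 0.991]
contact_force: [0.6, 0.7, -0.9]
finger_gap: 0.0603
[0.43959419 0.239022   0.2137186 ] [ 0.55331518  0.73577121 -0.85383585]
win px [281. 222.] 166 xy [0.5087 0.2478] conn (n,L,az) []
```

```bash
python3 -m jog '[[0,-0.8,0.355,0],[0,-0.8,0.355,0],[0.8,0,0,0],[0.8,0,0,0],[0.8,0,0,0],[0.8,0,0,0],[0.7,0,0,0],[0,0,0,0],[0,0,0,0],[0,0,0,0]]'
python3 - <<'E'
from look import *
s=env.get_state();print(s['tcp_pos'],s['finger_gap'])
im,d=viewer.get_image('wrist');c=viewer.calibration('wrist');blues(im,c)
E
python3 -m jog '[[0.7,0,0,0],[0.4,0,0,0],[0.2,0,0,0],[0,0,0,0],[0,0,0,0],[0,0,0,0]]'
```

```text
t: 33.0
tcp_pos: [0.5105, 0.2485, 0.0605]
ee_rot: [-0.991, 1.331, 0.99]
contact_force: [0.1, 0.5, 0.2]
finger_gap: 0.061
[0.51048247 0.24845169 0.06051553] 0.061018943390116626
win px [253. 218.] 525 xy [0.5089 0.2483] conn (n,L,az) []
t: 33.55
tcp_pos: [0.5107, 0.2486, 0.008]
ee_rot: [-0.992, 1.331, 0.991]
contact_force: [0.1, -0.3, 0.0]
finger_gap: 0.0602
```

Grip, lift, and go back by the same path.

```bash
python3 -m jog '[[0.08,0,0,0],[0,0,0,0],[0,0,0,0],[0,0,0,0],[0,0,0,0],[0,0,0,0],[0,0,0,0],[0,0,0,0]]' 255 35; python3 -m jog '[[-0.3,0,0,0],[-0.8,0,0,0],[-0.8,0,0,0],[-0.8,0,0,0],[-0.8,0,0,0],[-0.8,0,0,0],[-0.8,0,0,0],[0,0,0,0],[0,0,0,0]]'
```

```text
t: 34.22
tcp_pos: [0.5103, 0.2485, 0.0041]
ee_rot: [-0.992, 1.332, 0.991]
contact_force: [0.2, -0.3, 5.4]
finger_gap: 0.0405
t: 34.97
tcp_pos: [0.5104, 0.2485, 0.2097]
ee_rot: [-0.992, 1.329, 0.99]
contact_force: [-0.5, 1.0, -1.4]
finger_gap: 0.0403
```

```bash
python3 -m jog '[[0,0.65,-0.56,0],[0,0.65,-0.56,0],[0,0.65,-0.56,0],[0,0.65,-0.56,0],[0,0.65,-0.56,0],[0,0.65,-0.56,0],[0,0.65,-0.56,0],[0,-0.27,-0.9,0],[0,-0.27,-0.9,0],[0,-0.27,-0.9,0],[0,-0.27,-0.9,0],[0,0,0,0]]'; python3 -m jog '[[0,-0.33,-0.88,0],[0,-0.33,-0.88,0],[0,-0.33,-0.88,0],[0,-0.33,-0.88,0],[0,0,0,1],[0,0,0,1],[0,0,0,1],[0,0,0,1],[0,0,0,1],[0,0,0,1],[0,0,0,1],[0,0,0,1]]'; python3 -m jog '[[0,0,0,1],[0,0,0,1],[0,0,0,1],[0,0,0,1],[0,0,0,1],[0,0,0,1],[0,0,0,1],[0,0,0,1],[0,0,0,1],[0,0,0,1],[0,0,0,1],[0,0,0,1]]';python3 -m jog '[[0,0,0,1],[0,0,0,0],[0,0,0,0]]'
python3 - <<'E'
from look import *
s=env.get_state();Rm=R.from_rotvec(s['ee_rot']).as_matrix();print(s['tcp_pos'],np.degrees(np.arctan2(Rm[1,2],Rm[0,2])))
im,d=viewer.get_image('wrist');c=viewer.calibration('wrist');blues(im,c,.0225,.0145)
E
```

```text
t: 35.97
tcp_pos: [0.2897, -0.0048, 0.2069]
ee_rot: [-0.986, 1.338, 0.986]
contact_force: [0.2, -0.6, 0.7]
finger_gap: 0.0405
t: 36.97
tcp_pos: [0.3, -0.1491, 0.2065]
ee_rot: [-0.496, 1.514, 0.499]
contact_force: [-0.6, -1.5, -0.4]
finger_gap: 0.0404
t: 37.97
tcp_pos: [0.2999, -0.1491, 0.2065]
ee_rot: [0.256, 1.558, -0.254]
contact_force: [0.0, 0.1, -0.5]
finger_gap: 0.0405
t: 38.22
tcp_pos: [0.3001, -0.1493, 0.2068]
ee_rot: [0.313, 1.549, -0.312]
contact_force: [0.5, -0.3, -0.2]
finger_gap: 0.0402
[ 0.30013784 -0.14929774  0.20678966] -22.822458096612845
win px [477. 217.] 160 xy [ 0.4992 -0.2895] conn (n,L,az) []
win px [254. 264.] 863 xy [ 0.2592 -0.2477] conn (n,L,az) []
win px [433. 270.] 145 xy [ 0.439  -0.3332] conn (n,L,az) []
```

```bash
python3 -m jog '[[0,0.04,0.83,0],[0,0.04,0.83,0],[0,0.04,0.83,0],[0,0.04,0.83,0],[0,0.04,0.83,0],[0,0.04,0.83,0],[0,0,0,0],[0,0,0,0]]'; python3 -m jog '[[0.8,0,0,0],[0.8,0,0,0],[0.8,0,0,0],[0.8,0,0,0],[0.8,0,0,0],[0.4,0,0,0],[0,0,0,0],[0,0,0,0],[0,0,0,0],[0,0,0,0]]'
```

```text
t: 38.93
tcp_pos: [0.4881, -0.2186, 0.2062]
ee_rot: [0.313, 1.55, -0.312]
contact_force: [-0.5, 0.6, -1.0]
finger_gap: 0.0405
t: 39.77
tcp_pos: [0.4882, -0.2191, 0.0329]
ee_rot: [0.314, 1.545, -0.315]
contact_force: [-0.4, 0.7, -0.7]
finger_gap: 0.0406
```

```bash
python3 -m jog '[[0.25,0,0,0],[0.15,0,0,0],[0.08,0,0,0],[0.02,0,0,0],[0,0,0,0],[0,0,0,0],[0,0,0,0]]';python3 -m jog '[[0,0,0,0],[0,0,0,0],[0,0,0,0],[0,0,0,0]]' 92; python3 -m jog '[[-0.3,0,0,0],[-0.8,0,0,0],[-0.8,0,0,0],[-0.8,0,0,0],[-0.8,0,0,0],[-0.8,0,0,0],[-0.8,0,0,0],[-0.8,0,-0.3,0],[0,0,-0.5,0],[0,0,0,0],[0,0,0,0]]'
python3 - <<'E'
from look import *
s=env.get_state();print(s['tcp_pos'],s['finger_gap'])
im,d=viewer.get_image('wrist');c=viewer.calibration('wrist');blues(im,c,.0225,.0145)
im,d=viewer.get_image('scene');c=viewer.calibration('scene');blues(im,c);save(cv2.resize(im[130:360,130:330],None,fx=2.6,fy=2.6),'s8.png')
E
```

```text
t: 40.35
tcp_pos: [0.4877, -0.2187, 0.0114]
ee_rot: [0.314, 1.548, -0.315]
contact_force: [-1.0, 0.2, -0.7]
finger_gap: 0.0406
t: 40.68
tcp_pos: [0.4877, -0.2187, 0.0114]
ee_rot: [0.315, 1.548, -0.315]
contact_force: [-0.3, 0.6, -0.5]
finger_gap: 0.0545
t: 41.6
tcp_pos: [0.4578, -0.206, 0.2483]
ee_rot: [0.314, 1.547, -0.315]
contact_force: [0.0, 0.0, 0.1]
finger_gap: 0.0546
[ 0.45776477 -0.20598211  0.24829361] 0.054598406468031456
win px [284. 158.] 158 xy [ 0.4892 -0.2173] conn (n,L,az) []
win px [315. 211.] 135 xy [ 0.5001 -0.2896] conn (n,L,az) []
win px [281. 260.] 123 xy [ 0.4402 -0.3331] conn (n,L,az) []
```

```bash
cat > geo.py <<'E'
from h import *
C0=np.array([.4816,-.2822]);yaw=np.radians(-23.2)
ax=np.array([np.cos(yaw),np.sin(yaw)]);ay=np.array([-np.sin(yaw),np.cos(yaw)])
def w(x,y,z): p=C0+x*ax+y*ay; return np.array([p[0],p[1],z])
def loc(P): P=np.atleast_2d(P); q=P[:,:2]-C0; return np.c_[q@ax,q@ay,P[:,2]]
def lidpt(th,r,y,h): return w(.08-r*np.cos(th)+h*np.sin(th),y,.016+r*np.sin(th)+h*np.cos(th))
E
python3 - <<'E'
from geo import *
im,d=viewer.get_image('wrist');c=viewer.calibration('wrist');save(im,'w9.png');np.savez('w9.npz',im=im,d=d)
P=loc(maskpts(c,np.ones_like(d,bool),d))
m=(P[:,0]>.06)&(P[:,0]<.2)&(abs(P[:,1])<.1)&(P[:,2]>.03)&(P[:,2]<.22)
q=P[m];print(len(q))
for z in np.arange(.03,.22,.015):
    s=q[abs(q[:,2]-z)<.0075]
    if len(s):print(z.round(3),len(s),np.percentile(s[:,0],[2,25,50,75,98]).round(3),np.percentile(s[:,1],[2,98]).round(3))
print(proj(c,[lidpt(1.7,.178,.035,.0125),lidpt(1.7,.178,-.035,.0125),lidpt(1.7,.16,.035,.0125)]))
# inner case corners at rim from w7-like
r=nets.silhouettes('wrist','lid_lip');print([(x['p'],x['centre']) for x in r])
E
```

```text
17265
0.03 526 [0.102 0.104 0.104 0.105 0.106] [-0.097  0.094]
0.045 1173 [0.104 0.105 0.105 0.105 0.106] [-0.097  0.093]
0.06 1227 [0.104 0.105 0.106 0.106 0.107] [-0.093  0.095]
0.075 1392 [0.073 0.106 0.106 0.107 0.108] [-0.082  0.096]
0.09 1578 [0.065 0.107 0.107 0.107 0.108] [-0.072  0.094]
0.105 1443 [0.107 0.108 0.108 0.108 0.109] [-0.052  0.094]
0.12 1437 [0.107 0.108 0.108 0.109 0.11 ] [-0.044  0.095]
0.135 978 [0.108 0.109 0.109 0.11  0.11 ] [-0.038  0.095]
0.15 46 [0.087 0.088 0.088 0.088 0.089] [0.052 0.084]
0.165 650 [0.087 0.088 0.088 0.088 0.093] [0.051 0.085]
0.18 4009 [0.088 0.09  0.096 0.099 0.112] [-0.018  0.099]
0.195 2407 [0.089 0.09  0.099 0.101 0.107] [-0.021  0.084]
0.21 399 [0.089 0.092 0.096 0.1   0.106] [0.061 0.075]
[[500.01456817 249.93507591]
 [477.46966524 334.78514309]
 [480.69395073 238.88934522]]
[(0.65, [432.8, 211.1]), (0.58, [377.0, 200.1]), (0.47, [122.2, 15.2])]
```

View pics/w9.png

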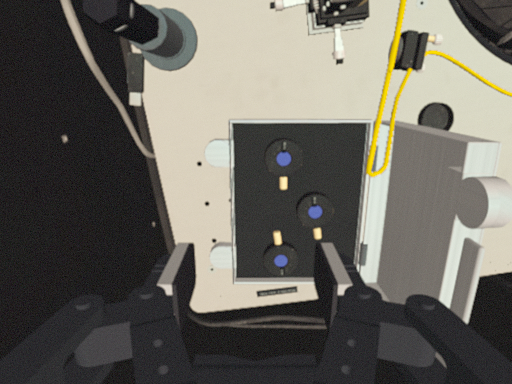

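```bash
python3 -m jog '[[0,-0.31,0.77,0],[0,-0.31,0.77,0],[0,-0.31,0.77,0],[0,-0.31,0.77,0],[0,-0.31,0.77,0],[0,0,0,0],[0,0,0,0],[0,0,0,0],[0,0,0,0]]' 121
python3 - <<'E'
from geo import *
s=env.get_state();print(s['tcp_pos'],loc(s['tcp_pos']),s['finger_gap'],s['contact_force'])
im,d=viewer.get_image('wrist');c=viewer.calibration('wrist');save(im,'w10.png')
P=loc(maskpts(c,np.ones_like(d,bool),d));m=(P[:,0]>.07)&(P[:,0]<.13)&(abs(P[:,1])<.04)&(P[:,2]>.165)&(P[:,2]<.205);q=P[m]
for y in (-.03,-.02,-.01,0,.01,.02,.03):
    k=q[abs(q[:,1]-y)<.005]; 
    if len(k): print(y,len(k),np.percentile(k,[5,95],axis=0)[:,[0,2]].round(3).tolist())
E
```

```text
t: 42.55
tcp_pos: [0.5753, -0.3227, 0.2472]
ee_rot: [0.315, 1.549, -0.314]
contact_force: [-0.6, -0.1, -0.3]
finger_gap: 0.0449
[ 0.57530843 -0.32270017  0.24718356] [[ 0.10208544 -0.00030946  0.24718356]] 0.044945663361883874 [-0.59143583 -0.07312278 -0.31705397]
-0.03 417 [[0.091, 0.174], [0.114, 0.193]]
-0.02 497 [[0.091, 0.174], [0.113, 0.193]]
-0.01 512 [[0.09, 0.174], [0.113, 0.193]]
0 523 [[0.09, 0.174], [0.113, 0.193]]
0.01 567 [[0.09, 0.174], [0.113, 0.193]]
0.02 577 [[0.09, 0.174], [0.113, 0.193]]
0.03 614 [[0.09, 0.174], [0.113, 0.193]]
```

View pics/w10.png

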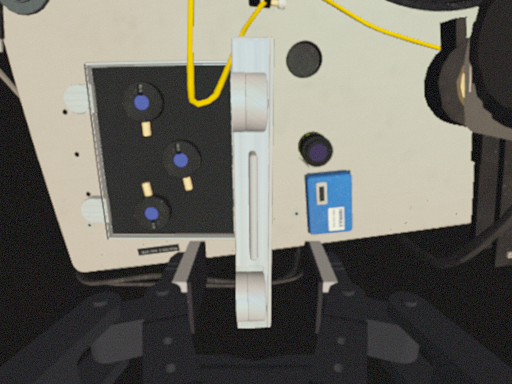

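```bash
python3 -m jog '[[0.8,0,0,0],[0.6,0,0,0],[0.25,0,0,0],[0,0,0,0],[0,0,0,0],[0,0,0,0]]'; python3 -m jog '[[0,0,-0.4,0],[0,0,-0.3,0],[0,0,-0.3,0],[0,0,-0.3,0],[0,0,-0.3,0],[0,0,0,0]]'
python3 - <<'E'
from geo import *
s=env.get_state();print(loc(s['tcp_pos']),s['finger_gap'],s['contact_force'],s['moment'])
E
```

```text
t: 43.1
tcp_pos: [0.5764, -0.3237, 0.1832]
ee_rot: [0.314, 1.545, -0.315]
contact_force: [-0.1, 0.1, 0.2]
finger_gap: 0.0445
t: 43.6
tcp_pos: [0.5162, -0.2982, 0.183]
ee_rot: [0.314, 1.546, -0.315]
contact_force: [-1.1, -0.5, -0.5]
finger_gap: 0.045
[[ 0.03805838 -0.00107532  0.18302734]] 0.04502179336284079 [-1.09743319 -0.4557089  -0.47695167] [-0.05656338  0.00672516  0.03602208]
```

```bash
python3 -m jog '[[0.05,0,-0.3,0],[0.08,0,-0.3,0],[0.08,0,-0.25,0],[0.1,0,-0.2,0],[0.15,0,-0.25,0],[0.15,0,-0.2,0],[0.1,0,-0.2,0],[0,0,0,0],[0,0,0,0]]'
python3 - <<'E'
from geo import *
s=env.get_state();print(loc(s['tcp_pos']),s['finger_gap'],s['contact_force'],s['moment'])
im,d=viewer.get_image('wrist');c=viewer.calibration('wrist');save(im,'w11.png')
E
```

```text
t: 44.35
tcp_pos: [0.454, -0.2719, 0.1533]
ee_rot: [0.315, 1.549, -0.315]
contact_force: [-5.0, 1.9, 3.3]
finger_gap: 0.0451
[[-0.02940569 -0.00140046  0.1532925 ]] 0.04508794608519411 [-5.04603529  1.88151812  3.27177634] [ 0.18248801  0.77668572 -0.04086853]
```

View pics/w11.png

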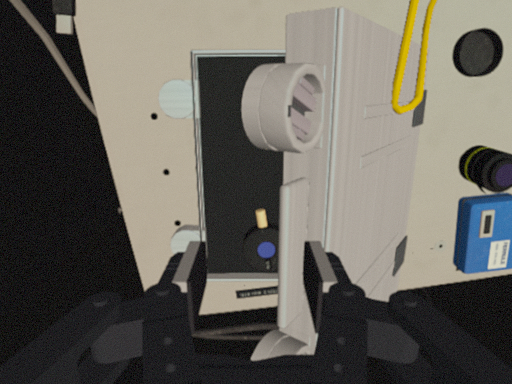

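```bash
python3 -m jog '[[-0.7,0,0,0],[-0.8,0,0,0],[-0.3,0,0.4,0],[0,0,0.8,0],[0,0,0.4,0],[0,0,0,0],[0,0,0,0],[0,0,0,0],[0,0,0,0]]' 121
python3 -m jog '[[0,0,0,0],[0,0,0,0],[0,0,0,0],[0,0,0,0],[0,0,0,0],[0,0,0,0]]' 255 20
python3 - <<'E'
from geo import *
s=env.get_state();print(loc(s['tcp_pos']),s['finger_gap'])
im,d=viewer.get_image('wrist');c=viewer.calibration('wrist')
P=loc(maskpts(c,np.ones_like(d,bool),d));m=(P[:,1]>.035)&(P[:,1]<.045)&(P[:,2]>.02);q=P[m]
for x in np.arange(-.06,.14,.01):
    k=q[abs(q[:,0]-x)<.005]
    if len(k): print(x.round(2),len(k),k[:,2].min().round(3),np.median(k[:,2]).round(3),k[:,2].max().round(3))
E
```

```text
t: 45.15
tcp_pos: [0.5128, -0.2967, 0.225]
ee_rot: [0.315, 1.548, -0.315]
contact_force: [0.4, -0.3, 0.5]
finger_gap: 0.0452
t: 45.65
tcp_pos: [0.5131, -0.2968, 0.225]
ee_rot: [0.315, 1.548, -0.315]
contact_force: [0.5, 0.7, -0.5]
finger_gap: 0.0002
[[ 0.03472729 -0.00105215  0.2249612 ]] 0.00015105430433963685
-0.02 28 0.143 0.163 0.165
-0.01 250 0.144 0.149 0.166
0.0 225 0.151 0.156 0.159
0.01 277 0.142 0.151 0.159
0.02 229 0.131 0.138 0.145
0.03 210 0.117 0.126 0.133
0.04 172 0.105 0.112 0.12
0.05 146 0.092 0.099 0.106
0.06 130 0.079 0.086 0.093
0.07 117 0.065 0.073 0.081
0.08 99 0.053 0.06 0.067
0.09 84 0.04 0.047 0.052
0.1 48 0.031 0.036 0.041
```

```bash
python3 -m jog '[[0.8,0,0,0],[0.8,0,0,0],[0.4,0,0,0],[0,0,0,0],[0.12,0,-0.19,0],[0.12,0,-0.19,0],[0.12,0,-0.19,0],[0.12,0,-0.19,0],[0,0,0,0]]';  python3 -m jog '[[0.16,0,-0.15,0],[0.16,0,-0.15,0],[0.16,0,-0.15,0],[0.16,0,-0.15,0],[0.195,0,-0.11,0],[0.195,0,-0.11,0],[0.195,0,-0.11,0],[0.195,0,-0.11,0],[0,0,0,0],[0,0,0,0]]'
python3 - <<'E'
from geo import *
s=env.get_state();print(loc(s['tcp_pos']),s['contact_force'],s['moment'])
E
```

```text
t: 46.45
tcp_pos: [0.4835, -0.2842, 0.1253]
ee_rot: [0.315, 1.549, -0.314]
contact_force: [0.0, -0.1, -0.3]
finger_gap: -0.0005
t: 47.28
tcp_pos: [0.4466, -0.2686, 0.0685]
ee_rot: [0.315, 1.549, -0.314]
contact_force: [0.1, 0.5, 0.4]
finger_gap: 0.0001
[[-0.03755036 -0.00126841  0.06845405]] [0.10112879 0.54769619 0.36941454] [-0.04982193 -0.04449572  0.02910787]
```

```bash
cat > prof.py <<'E'
from geo import *
def prof(y0=.03,y1=.05,x0=-.12,x1=.14,st=.02):
    s=env.get_state();print('tcp',loc(s['tcp_pos']).round(4),s['contact_force'].round(1) if hasattr(s['contact_force'],'round') else s['contact_force'])
    im,d=viewer.get_image('wrist');c=viewer.calibration('wrist')
    P=loc(maskpts(c,np.ones_like(d,bool),d));q=P[(P[:,1]>y0)&(P[:,1]<y1)&(P[:,2]>-.02)]
    for x in np.arange(x0,x1,st):
        k=q[abs(q[:,0]-x)<st/4]
        if len(k)>3: print(x.round(3),len(k),k[:,2].min().round(3),np.median(k[:,2]).round(3),k[:,2].max().round(3))
E
python3 -c "
from prof import *
prof()"
```

```text
tcp [[-0.0376 -0.0013  0.0685]] [0.1 0.5 0.4]
-0.12 398 -0.002 -0.0 0.002
-0.1 297 -0.002 -0.0 0.046
-0.08 272 0.043 0.047 0.058
-0.06 891 0.053 0.055 0.058
-0.04 878 0.052 0.054 0.057
-0.02 828 0.05 0.052 0.054
0.0 795 0.048 0.05 0.053
0.02 759 0.046 0.048 0.05
0.04 714 0.045 0.046 0.048
0.06 666 0.042 0.044 0.047
0.08 445 0.04 0.042 0.044
0.12 437 -0.002 0.0 0.003
```

```bash
python3 -m jog '[[0.2,0,-0.1,0],[0.2,0,-0.1,0],[0.15,0,-0.1,0],[0.1,0,0,0],[0.06,0,0,0],[0,0,0,0],[0,0,0,0],[0,0,0,0]]'; python3 -c "
from prof import *
prof()"
```

```text
t: 48.0
tcp_pos: [0.4347, -0.2634, 0.0417]
ee_rot: [0.315, 1.551, -0.314]
contact_force: [-13.6, 7.0, 32.7]
finger_gap: 0.0001
tcp [[-0.0505 -0.0012  0.0417]] [-13.6   7.   32.7]
-0.12 616 -0.003 -0.001 0.002
-0.1 491 -0.002 -0.0 0.035
-0.08 591 0.027 0.041 0.043
-0.06 1040 0.039 0.041 0.043
-0.04 1032 0.039 0.042 0.044
-0.02 1027 0.039 0.042 0.044
0.0 1009 0.04 0.042 0.044
0.02 974 0.04 0.042 0.044
0.04 935 0.04 0.042 0.044
0.06 849 0.04 0.042 0.044
```

```bash
python3 -m jog '[[-0.3,0,0,0],[-0.8,0,0,0],[-0.8,0,0,0],[-0.8,0,0,0],[-0.8,0,-0.5,0],[-0.3,0,-0.5,0],[0,0,0,0],[0,0,0,0],[0,0,0,0]]' 
python3 - <<'E'
from prof import *
prof(.03,.05,-.1,.09,.06)
s=env.get_state()
im,d=viewer.get_image('wrist');c=viewer.calibration('wrist');np.savez('w12.npz',im=im,d=d,**{k:np.array(v) for k,v in c.items()});save(im,'w12.png')
P=pts(c,np.stack(np.meshgrid(np.arange(512),np.arange(384)),-1).reshape(-1,2),d.ravel());L=loc(P).reshape(384,512,3)
for sy in (1,-1):
    m=(abs(L[...,1]-sy*.065)<.03)&(L[...,0]<-.07)&(L[...,0]>-.13)&(L[...,2]>.015)
    q=L[m];print(sy,len(q))
    if len(q)<50: continue
    b=q[(q[:,0]<-.084)];print('ext',b.min(0).round(4),b.max(0).round(4),np.percentile(b[:,2],[5,25,50,75,95]).round(4))
for q in('lock_l_slot','lock_r_slot','lid_lip'):
    for r in nets.silhouettes('wrist',q)[:4]: print(q,r['p'],r['centre'],loc(np.median(maskpts(c,r['mask'],d),0)).round(4))
E
```

```text
t: 48.8
tcp_pos: [0.3992, -0.2485, 0.1919]
ee_rot: [0.315, 1.548, -0.315]
contact_force: [-0.1, -0.0, -0.0]
finger_gap: 0.0002
tcp [[-0.0891 -0.0015  0.1919]] [-0.1 -0.  -0. ]
-0.1 652 -0.003 -0.0 0.036
-0.04 811 0.039 0.041 0.044
0.02 777 0.039 0.041 0.044
0.08 355 0.039 0.041 0.043
1 2867
ext [-0.109   0.035   0.0216] [-0.084   0.083   0.3336] [0.0264 0.0323 0.0354 0.3336 0.3336]
-1 972
ext [-0.1077 -0.0732  0.0159] [-0.084  -0.0462  0.0372] [0.0195 0.0275 0.032  0.0343 0.0358]
lock_l_slot 0.95 [252.9, 100.5] [[-0.0916  0.0663  0.0319]]
lock_l_slot 0.68 [251.1, 233.5] [[-0.0918 -0.0604  0.0317]]
lock_r_slot 0.49 [251.7, 232.5] [[-0.0902 -0.0597  0.0318]]
lid_lip 0.89 [346.2, 155.8] [[-0.0094  0.0174  0.0414]]
```

```bash
cat > slot.py <<'E'
from geo import *
def rect(img,c,cx,cy,z,half=.02,n=160):
    a=np.linspace(half,-half,n)  # rows: +x local up?  rows=x from far to near, cols = y from left(+) to right
    X,Y=np.meshgrid(a,a,indexing='ij'); p=np.array([w(cx+x,cy+y,z) for x,y in zip(X.ravel(),Y.ravel())])
    uv=proj(c,p).astype(np.float32).reshape(n,n,2); return cv2.remap(img,uv[...,0],uv[...,1],cv2.INTER_LINEAR)
def slot(im,d,c,cx,cy,tag=''):
    g=rect(cv2.cvtColor(im,cv2.COLOR_RGB2GRAY),c,cx,cy,.033); a=np.linspace(.02,-.02,160);X,Y=np.meshgrid(a,a,indexing='ij')
    cv2.imwrite(f'pics/slot{tag}.png',cv2.resize(g,(300,300)))
    # recess: dark ring/centre by Hough
    h=cv2.HoughCircles(cv2.medianBlur(g,5),cv2.HOUGH_GRADIENT,1.5,200,param1=80,param2=15,minRadius=42,maxRadius=72)
    if h is not None:
        for cc in h[0][:3]: print(tag,'circle local',(cx+.02-cc[1]*.04/159).round(4),(cy+.02-cc[0]*.04/159).round(4),'r',(cc[2]*.04/159).round(4))
    # angular score: mean darkness on 3 mm strip for centre offset search
    best=[]
    for th in np.radians(np.arange(-40,41,2)):   # clockwise turn phi: slot dir = x rotated clockwise => (cos, -sin)
        for ox in np.arange(-.004,.0041,.001):
            for oy in np.arange(-.004,.0041,.001):
                u=(X-ox)*np.cos(th)-(Y-oy)*np.sin(th); v=(X-ox)*np.sin(th)+(Y-oy)*np.cos(th)
                i=(abs(v)<.0015)&(abs(u)<.0105); o=(abs(v)>.0032)&(abs(v)<.007)&(abs(u)<.0085)
                best.append((g[o].mean()-g[i].mean(),np.degrees(th),cx+ox,cy+oy))
    best.sort(reverse=True)
    for b in best[:4]: print(tag,np.round(b,4))
E
python3 - <<'E'
from slot import *
z=np.load('w12.npz');c={k:z[k] for k in('camera_matrix','D','rvec','tvec')}
slot(z['im'],z['d'],c,-.0916,.0655,'L');slot(z['im'],z['d'],c,-.0918,-.0640,'R')
E
```

```text
L circle local -0.0918 0.0664 r 0.0132
L [ 7.38828e+01  2.20000e+01 -9.26000e-02  6.65000e-02]
L [ 7.34027e+01  2.00000e+01 -9.26000e-02  6.65000e-02]
L [ 7.32029e+01  2.40000e+01 -9.26000e-02  6.65000e-02]
L [ 7.29318e+01  2.20000e+01 -9.16000e-02  6.65000e-02]
R circle local -0.0912 -0.0642 r 0.0166
R [38.8192 36.     -0.0938 -0.064 ]
R [38.738  38.     -0.0938 -0.064 ]
R [38.5228 34.     -0.0938 -0.064 ]
R [38.1511 40.     -0.0938 -0.064 ]
```

```bash
python3 -m jog '[[0,-0.8,0,0],[0,-0.9,0,0],[0,-0.8,0,0],[0,-0.5,0,0],[0,0,0,0],[0,0,0,0],[0,0,0,0]]' 
python3 - <<'E'
from slot import *
im,d=viewer.get_image('wrist');c=viewer.calibration('wrist')
slot(im,d,c,-.0916,-.0640,'R2');slot(im,d,c,-.0918,.0665,'L2')
print(env.get_state()['tcp_pos'])
E
```

```text
t: 49.63
tcp_pos: [0.3523, -0.3584, 0.1921]
ee_rot: [0.315, 1.548, -0.314]
contact_force: [0.7, 0.3, -0.0]
finger_gap: -0.0001
R2 circle local -0.0907 -0.0634 r 0.0132
R2 [ 7.37679e+01  1.00000e+01 -8.96000e-02 -6.40000e-02]
R2 [ 7.34743e+01  1.00000e+01 -9.06000e-02 -6.40000e-02]
R2 [ 7.33382e+01  8.00000e+00 -8.96000e-02 -6.40000e-02]
R2 [ 7.32074e+01  1.20000e+01 -8.96000e-02 -6.40000e-02]
L2 [ 0.     40.     -0.0878  0.0705]
L2 [ 0.     40.     -0.0878  0.0695]
L2 [ 0.     40.     -0.0878  0.0685]
L2 [ 0.     40.     -0.0878  0.0675]
[ 0.35240445 -0.35813062  0.19219039]
```

```bash
python3 -m jog '[[-0.15,0.89,-0.36,0],[-0.15,0.89,-0.36,0],[-0.15,0.89,-0.36,0],[-0.15,0.89,-0.36,0],[-0.15,0.89,-0.36,0],[-0.15,0.89,-0.36,0],[-0.15,0.89,-0.36,0],[-0.15,0.89,-0.36,0],[0,0,0,0],[0,0,0,0]]' 0; python3 -m jog '[[0,0,0,-1],[0,0,0,-1],[0,0,0,-1],[0,0,0,-1],[0,0,0,-1],[0,0,0,-1],[0,0,0,-1],[0,0,0,-1],[0,0,0,-1],[0,0,0,-1]]';python3 -m jog '[[0,0,0,-1],[0,0,0,-1],[0,0,0,-1],[0,0,0,-1],[0,0,0,-1],[0,0,0,-1],[0,0,0,-1],[0,0,0,-1],[0,0,0,-1],[0,0,0,0],[0,0,0,0]]'
python3 - <<'E'
from geo import *
s=env.get_state();Rm=R.from_rotvec(s['ee_rot']).as_matrix();print(s['tcp_pos'],np.degrees(np.arctan2(Rm[1,2],Rm[0,2])))
im,d=viewer.get_image('wrist');c=viewer.calibration('wrist');np.savez('w13.npz',im=im,d=d,**{k:np.array(v) for k,v in c.items()})
Pw=pts(c,np.stack(np.meshgrid(np.arange(512),np.arange(384)),-1).reshape(-1,2),d.ravel()).reshape(384,512,3)
near=np.hypot(Pw[...,0]-.42,Pw[...,1]+.045)<.06
for lo,hi in ((.05,.075),(.077,.088),(.09,.11),(.11,.13),(.13,.15),(.15,.163),(.163,.18)):
    q=Pw[near&(Pw[...,2]>lo)&(Pw[...,2]<hi)]
    if len(q)>10: print(lo,hi,len(q),q.min(0).round(4),q.max(0).round(4))
top=near&(Pw[...,2]>.163)&(Pw[...,2]<.18)
q=Pw[top]
if len(q): (x,y),(a,b),t=cv2.minAreaRect(q[:,:2].astype(np.float32));print('top',x,y,a,b,t,np.median(q[:,2]))
# side normals
g=near&(Pw[...,2]>.09)&(Pw[...,2]<.16)
dx=cv2.GaussianBlur(Pw,(5,5),0)
nu=np.cross(np.gradient(dx,axis=1),np.gradient(dx,axis=0));nu/=np.linalg.norm(nu,axis=2,keepdims=True)+1e-12
g2=cv2.erode(g.astype(np.uint8),np.ones((5,5)))>0
n=nu[g2&(abs(nu[...,2])<.35)];print(len(n));az=np.degrees(np.arctan2(n[:,1],n[:,0]))%180
h,e=np.histogram(az,36,(0,180));print(list(zip(e[:-1].astype(int),h)))
for r in nets.silhouettes('wrist','driver_grip')[:2]: print(r['p'],r['centre'])
for r in nets.silhouettes('wrist','stand_mouth')[:2]: print(r['p'],r['centre'])
E
```

```text
t: 50.52
tcp_pos: [0.3572, -0.0496, 0.2408]
ee_rot: [0.31, 1.547, -0.31]
contact_force: [0.2, -0.5, -0.5]
finger_gap: 0.0855
t: 51.35
tcp_pos: [0.3571, -0.0525, 0.2402]
ee_rot: [-0.315, 1.548, 0.315]
contact_force: [0.5, -0.6, 0.2]
finger_gap: 0.0855
t: 52.27
tcp_pos: [0.3571, -0.0522, 0.2403]
ee_rot: [-0.868, 1.391, 0.868]
contact_force: [0.1, 0.9, -0.3]
finger_gap: 0.0852
[ 0.35713885 -0.05224582  0.24029749] 63.92789386466487
0.05 0.075 301 [ 0.4036 -0.069   0.0502] [ 0.426  -0.0342  0.075 ]
0.077 0.088 489 [ 0.3631 -0.0714  0.0771] [ 0.435  -0.0344  0.088 ]
0.09 0.11 476 [ 0.3656 -0.066   0.09  ] [ 0.4304 -0.0318  0.1099]
0.11 0.13 572 [ 0.3756 -0.066   0.11  ] [ 0.4308 -0.012   0.1299]
0.13 0.15 614 [ 0.3886 -0.0659  0.13  ] [ 0.4304 -0.0119  0.15  ]
0.15 0.163 609 [ 0.4044 -0.0659  0.15  ] [ 0.4299 -0.0141  0.163 ]
0.163 0.18 1229 [ 0.4084 -0.0651  0.163 ] [ 0.4352 -0.0199  0.1799]
top 0.4240334630012512 -0.043974876403808594 0.0445638932287693 0.02625950239598751 76.27645111083984 0.16947267906963842
848
[(np.int64(0), np.int64(7)), (np.int64(5), np.int64(10)), (np.int64(10), 
[... 366 characters left out ...]
3)), (np.int64(75), np.int64(6)), (np.int64(80), np.int64(2)), (np.int64(85), np.int64(8)), (np.int64(90), np.int64(6)), (np.int64(95), np.int64(4)), (np.int64(100), np.int64(7)), (np.int64(105), np.int64(4)), (np.int64(110), np.int64(7)), (np.int64(115), np.int64(11)), (np.int64(120), np.int64(3)), (np.int64(125), np.int64(8)), (np.int64(130), np.int64(5)), (np.int64(135), np.int64(7)), (np.int64(140), np.int64(22)), (np.int64(145), np.int64(168)), (np.int64(150), np.int64(166)), (np.int64(155), np.int64(50)), (np.int64(160), np.int64(29)), (np.int64(165), np.int64(15)), (np.int64(170), np.int64(11)), (np.int64(175), np.int64(17))]
0.57 [286.1, 259.3]
0.66 [277.7, 210.3]
0.17 [289.6, 259.0]
```

```bash
python3 - <<'E'
from geo import *
z=np.load('w13.npz');c={k:z[k] for k in('camera_matrix','D','rvec','tvec')};d=z['d']
Pw=pts(c,np.stack(np.meshgrid(np.arange(512),np.arange(384)),-1).reshape(-1,2),d.ravel()).reshape(384,512,3)
m=(abs(Pw[...,2]-.1695)<.004)&(np.hypot(Pw[...,0]-.42,Pw[...,1]+.05)<.05)
k=cv2.connectedComponentsWithStats(m.astype(np.uint8));i=1+np.argmax(k[2][1:,4]);q=Pw[k[1]==i];print(len(q),k[2][i],q[:,:2].min(0),q[:,:2].max(0),np.median(q,0),cv2.minEnclosingCircle(q[:,:2].astype(np.float32)))
for az in (30,90,150):
    n=np.array([np.cos(np.radians(az)),np.sin(np.radians(az))]);print(az,np.percentile(q[:,:2]@n,[1,99]),'width',np.ptp(np.percentile(q[:,:2]@n,[1,99])))
# faces: points near each visible flat
nu=np.cross(np.gradient(cv2.GaussianBlur(Pw,(5,5),0),axis=1),np.gradient(cv2.GaussianBlur(Pw,(5,5),0),axis=0));nu/=np.linalg.norm(nu,axis=2,keepdims=True)+1e-12
g=(Pw[...,2]>.095)&(Pw[...,2]<.16)&(np.hypot(Pw[...,0]-.42,Pw[...,1]+.05)<.03)&(abs(nu[...,2])<.3)
az=np.degrees(np.arctan2(nu[...,1],nu[...,0]))
for a in (30,150,-150,-30,90,-90):
    s=g&(abs((az-a+180)%360-180)<8)
    if s.sum()>20:
        n=np.array([np.cos(np.radians(a)),np.sin(np.radians(a))]);o=np.median(Pw[s][:,:2]@n);print('face',a,s.sum(),o.round(4))
# post cylinder z .03-.075
g=(Pw[...,2]>.02)&(Pw[...,2]<.078)&(np.hypot(Pw[...,0]-.42,Pw[...,1]+.05)<.03)&(abs(nu[...,2])<.3)
Q=Pw[g][:,:2];A=np.c_[2*Q,np.ones(len(Q))];s=np.linalg.lstsq(A,(Q**2).sum(1),rcond=None)[0];print('post',len(Q),s[:2],np.sqrt(s[2]+s[:2]@s[:2]))
E
```

```text
811 [275 265  36  32 811] [ 0.40971961 -0.06427383] [ 0.43519489 -0.04136462] [ 0.42111381 -0.05245821  0.16946204] ((0.42215460538864136, -0.05268567055463791), 0.01328444667160511)
30 [0.32837549 0.35018422] width 0.021808733180726347
90 [-0.06332745 -0.04164183] width 0.021685619442009835
150 [-0.40332686 -0.38092551] width 0.02240134881928052
face 30 234 0.3267
face -30 410 0.3797
face -90 90 0.0399
post 563 [ 0.42124598 -0.05260689] 0.017455873448645732
```

```bash
python3 -m jog '[[0,0,0,-1],[0,0,0,-1],[0,0,0,-1],[0,0,0,-1],[0,0,0,-1],[0,0,0,-0.69],[0,-0.8,0,0],[0,-0.82,0,0],[0,0,0,0],[0,0,0,0],[0,0,0,0]]' 60
python3 - <<'E'
from geo import *
s=env.get_state();Rm=R.from_rotvec(s['ee_rot']).as_matrix();print(s['tcp_pos'],np.degrees(np.arctan2(Rm[1,2],Rm[0,2])),Rm[:,0].round(4),s['finger_gap'])
im,d=viewer.get_image('wrist');c=viewer.calibration('wrist')
Pw=pts(c,np.stack(np.meshgrid(np.arange(512),np.arange(384)),-1).reshape(-1,2),d.ravel()).reshape(384,512,3)
m=(abs(Pw[...,2]-.1695)<.004)&(np.hypot(Pw[...,0]-.42,Pw[...,1]+.05)<.05)
k=cv2.connectedComponentsWithStats(m.astype(np.uint8));i=1+np.argmax(k[2][1:,4]);q=Pw[k[1]==i];print(len(q),k[2][i],q[:,:2].min(0),q[:,:2].max(0),cv2.minEnclosingCircle(q[:,:2].astype(np.float32)))
E
```

```text
t: 53.33
tcp_pos: [0.4215, -0.0514, 0.2401]
ee_rot: [-1.21, 1.209, 1.212]
contact_force: [-0.7, 0.8, 0.2]
finger_gap: 0.0652
[ 0.42145087 -0.05144762  0.24010467] 90.15777029242369 [-1.2e-03  2.0e-04 -1.0e+00] 0.06523096610883262
953 [236 187  34  38 953] [ 0.40918416 -0.06429417] [ 0.43437161 -0.04175591] ((0.4220540523529053, -0.05308963358402252), 0.01307543832808733)
```

```bash
python3 -m jog '[[0.5,0,-0.04,0],[0.8,0,0,0],[0.8,0,0,0],[0.6,0,0,0],[0.3,0,0,0],[0,0,0,0],[0,0,0,0],[0,0,0,0]]'; python3 -m jog '[[0,0,0,0],[0,0,0,0],[0,0,0,0],[0,0,0,0],[0,0,0,0],[0,0,0,0]]' 255 80
python3 -c "
from geo import *
s=env.get_state();print(s['tcp_pos'],s['contact_force'],s['moment'],s['finger_gap'])"
```

```text
t: 54.05
tcp_pos: [0.4224, -0.0533, 0.1216]
ee_rot: [-1.213, 1.207, 1.21]
contact_force: [0.1, 0.2, 0.3]
finger_gap: 0.0655
t: 54.55
tcp_pos: [0.4225, -0.0531, 0.1214]
ee_rot: [-1.212, 1.207, 1.211]
contact_force: [-2.6, 1.4, 8.4]
finger_gap: 0.0284
[ 0.42246318 -0.05312458  0.12136333] [-2.62310924  1.37450603  8.40567192] [ 0.17587069  0.3857077  -0.00280472] 0.028436294283504433
```

```bash
python3 -m jog '[[0,0,0,0],[0,0,0,0],[0,0,0,0],[0,0,0,0],[0,0,0,0],[0,0,0,0]]' 255 80
python3 -c "
from geo import *
s=env.get_state();print(s['tcp_pos'],s['contact_force'],s['moment'],s['finger_gap'])"
```

```text
t: 55.05
tcp_pos: [0.4225, -0.0531, 0.1214]
ee_rot: [-1.212, 1.207, 1.211]
contact_force: [-1.1, 0.2, 9.6]
finger_gap: 0.0286
[ 0.42246159 -0.05314172  0.1213642 ] [-1.05444789  0.15765684  9.59577623] [0.22244392 0.37571727 0.00349895] 0.028599732968035353
```

```bash
python3 -m jog '[[-0.2,0,0,0],[-0.3,0,0,0],[-0.4,0,0,0],[-0.5,0,0,0],[-0.5,0,0,0],[-0.5,0,0,0],[-0.5,0,0,0],[0,0,0,0],[0,0,0,0],[0,0,0,0]]'
python3 - <<'E'
from geo import *
s=env.get_state();print(s['tcp_pos'],s['contact_force'],s['moment'],s['finger_gap'])
im,d=viewer.get_image('wrist');c=viewer.calibration('wrist');np.savez('w14.npz',im=im,d=d,**{k:np.array(v) for k,v in c.items()})
t=np.array(s['tcp_pos']);print(proj(c,[t-[0,0,.106],t-[0,0,.04],t-[.008,0,.106],t-[-.008,0,.106],t-[0,.008,.106]]).round(0))
for r in nets.silhouettes('wrist','driver_tip')[:3]:
    P=maskpts(c,r['mask'],d);print(r['p'],r['centre'],len(P),(P.min(0)-t).round(3),(P.max(0)-t).round(3))
im2,d2=viewer.get_image('scene');np.savez('s14.npz',im=im2,d=d2)
a=cv2.resize(im[60:384,120:400],None,fx=1.6,fy=1.6,interpolation=cv2.INTER_CUBIC);cs=viewer.calibration('scene');p=proj(cs,[t-[0,0,.06]])[0].astype(int);b=cv2.resize(im2[p[1]-35:p[1]+35,p[0]-25:p[0]+25],None,fx=6.5,fy=6.5,interpolation=cv2.INTER_CUBIC)
h=max(a.shape[0],b.shape[0]);o=np.zeros((h,a.shape[1]+b.shape[1],3),np.uint8);o[:a.shape[0],:a.shape[1]]=a;o[:b.shape[0],a.shape[1]:]=b;save(o,'mont.png');print(o.shape)
E
```

```text
t: 55.88
tcp_pos: [0.4216, -0.053, 0.2359]
ee_rot: [-1.211, 1.208, 1.212]
contact_force: [0.8, -0.3, -0.8]
finger_gap: 0.0285
[ 0.42156372 -0.05299083  0.23593267] [ 0.76282999 -0.33695122 -0.78706411] [-0.03263691 -0.03340525 -0.00392563] 0.028487915201757984
[[255. 191.]
 [255. 224.]
 [255. 181.]
 [255. 201.]
 [244. 191.]]
0.82 [254.6, 278.6] 8827 [-0.015 -0.014 -0.238] [0.058 0.018 0.05 ]
0.43 [68.5, 206.2] 22629 [-0.066 -0.334 -0.238] [ 0.189 -0.044  0.046]
(518, 773, 3)
```

```bash
python3 - <<'E'
from geo import *
z=np.load('w14.npz');c={k:z[k] for k in('camera_matrix','D','rvec','tvec')};d=z['d'];t=np.array([.4216,-.053,.2359])
Pw=pts(c,np.stack(np.meshgrid(np.arange(512),np.arange(384)),-1).reshape(-1,2),d.ravel()).reshape(384,512,3)-t
near=np.hypot(Pw[...,0],Pw[...,1])<.03
for lo in np.arange(-.125,.0,.008):
    q=Pw[near&(Pw[...,2]>lo)&(Pw[...,2]<lo+.008)]
    if len(q)>4: print(lo.round(3),len(q),np.percentile(q[:,0],[3,50,97]).round(4),np.percentile(q[:,1],[3,50,97]).round(4), 'pca az',np.degrees(np.arctan2(*cv2.PCACompute(q[:,:2].astype(np.float32),None)[1][0][::-1])).round(0))
E
```

```text
-0.117 20 [-0.0045 -0.0012  0.0026] [-0.0064 -0.0002  0.0068] pca az 61.0
-0.109 29 [-0.0049 -0.0031  0.0024] [-0.0068 -0.0028  0.007 ] pca az 63.0
-0.101 76 [-0.0051 -0.0033  0.0037] [-0.0065 -0.0013  0.0069] pca az 63.0
-0.093 43 [-0.0042 -0.0033  0.0006] [-0.0042 -0.0005  0.0044] pca az 83.0
-0.085 40 [-0.0063 -0.0036 -0.0017] [-0.0033  0.0002  0.0245] pca az 96.0
-0.077 98 [-0.0057 -0.0032 -0.0001] [-0.0032  0.0262  0.0295] pca az 90.0
-0.069 169 [-0.0038  0.0026  0.0075] [-0.0018  0.0261  0.0297] pca az 77.0
-0.061 172 [0.0057 0.0103 0.0143] [0.0187 0.0232 0.0266] pca az -41.0
-0.053 50 [0.0127 0.0149 0.0191] [0.0178 0.0189 0.0228] pca az -36.0
-0.037 148 [-0.0146 -0.0112 -0.0077] [-0.0117 -0.0005  0.0122] pca az 90.0
-0.029 251 [-0.0147 -0.0111 -0.0076] [-0.0122  0.0001  0.012 ] pca az 90.0
-0.021 292 [-0.0147 -0.011  -0.0075] [-0.0124  0.0001  0.0122] pca az 91.0
-0.013 334 [-0.0145 -0.0111 -0.0076] [-0.012   0.0001  0.0121] pca az 90.0
-0.005 389 [-0.0146 -0.0108 -0.0069] [-0.0135 -0.0004  0.0129] pca az 90.0
```

View pics/mont.png

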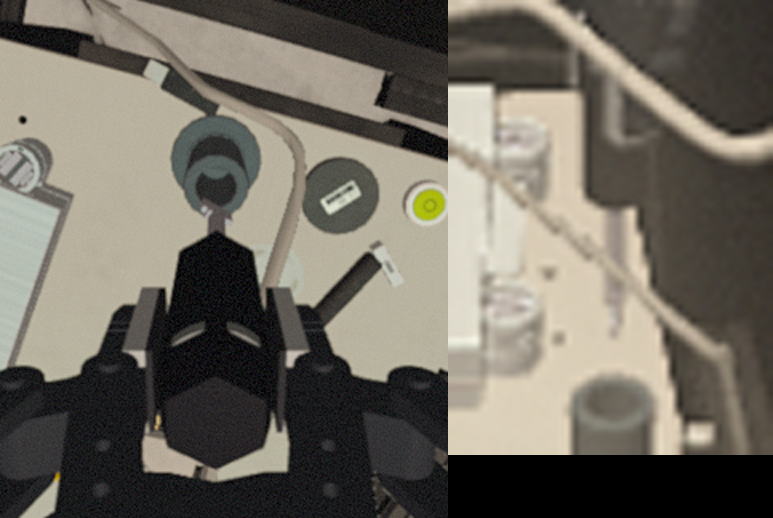

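```bash
python3 -m jog '[[0,0,0,1],[0,0,0,1],[0,0,0,1],[0,0,0,1],[0,0,0,1],[0,0,0,1],[0,0,0,1],[0,0,0,1],[0,0,0,1],[0,0,0,1],[0,0,0,1],[0,0,0,1]]'; python3 -m jog '[[0,0,0,1],[0,0,0,1],[0,0,0,1],[0,0,0,1],[0,0,0,1],[0,0,0,1],[0,0,0,1],[0,0,0,1],[0,0,0,1],[0,0,0,1],[0,0,0,1]]'; python3 -m jog '[[0,-0.79,0.23,0],[0,-0.79,0.23,0],[0,-0.79,0.23,0],[0,-0.79,0.23,0],[0.6,0,0,0],[0.6,0,0,0],[0,0,0,0],[0,0,0,0],[0,0,0,0]]'
cat > tip.py <<'E'
from slot import *
def tip(tag):
    s=env.get_state();t=np.array(s['tcp_pos']);Rm=R.from_rotvec(s['ee_rot']).as_matrix();az=np.degrees(np.arctan2(Rm[1,2],Rm[0,2]));print('tcp',t.round(4),'az',az.round(2),'F',np.round(s['contact_force'],1),'gap',round(s['finger_gap'],4))
    im,d=viewer.get_image('wrist');c=viewer.calibration('wrist')
    Pw=pts(c,np.stack(np.meshgrid(np.arange(512),np.arange(384)),-1).reshape(-1,2),d.ravel()).reshape(384,512,3)-t
    near=np.hypot(Pw[...,0],Pw[...,1])<.014
    for lo,hi in ((-.125,-.105),(-.105,-.098),(-.097,-.08)):
        q=Pw[near&(Pw[...,2]>lo)&(Pw[...,2]<hi)]
        if len(q)>8: print((lo,hi),len(q),'zmin',np.percentile(q[:,2],3).round(4),'mid',((q[:,:2].min(0)+q[:,:2].max(0))/2).round(4),'med',np.median(q[:,:2],0).round(4),'pca az',np.degrees(np.arctan2(*cv2.PCACompute(q[:,:2].astype(np.float32),None)[1][0][::-1])).round(0))
    return im,d,c
E
python3 - <<'E'
from tip import *
im,d,c=tip('a')
print(w(-.0918,.0665,0))
slot(im,d,c,-.0918,.0665,'L3')
E
```

```text
t: 57.03
tcp_pos: [0.4217, -0.053, 0.2358]
ee_rot: [-0.477, 1.519, 0.479]
contact_force: [0.0, -0.6, -0.5]
finger_gap: 0.0285
t: 57.95
tcp_pos: [0.4217, -0.053, 0.2358]
ee_rot: [0.212, 1.562, -0.212]
contact_force: [-0.0, -0.6, -1.3]
finger_gap: 0.0287
t: 58.7
tcp_pos: [0.4247, -0.1847, 0.1893]
ee_rot: [0.208, 1.56, -0.208]
contact_force: [-0.1, 0.5, -0.7]
finger_gap: 0.0285
tcp [ 0.4247 -0.1847  0.1893] az -15.2 F [-0.1  0.5 -0.7] gap 0.0285
(-0.125, -0.105) 33 zmin -0.1121 mid [0.0015 0.0003] med [0.001  0.0016] pca az -44.0
(-0.105, -0.098) 28 zmin -0.1039 mid [0.0011 0.0012] med [-0.0006  0.004 ] pca az -41.0
(-0.097, -0.08) 122 zmin -0.0969 mid [0.0012 0.0002] med [0.0016 0.0032] pca az -35.0
[ 0.42342051 -0.18491363  0.        ]
L3 circle local -0.092 0.0671 r 0.0154
L3 [ 7.03403e+01  2.20000e+01 -9.18000e-02  6.65000e-02]
L3 [ 6.98251e+01  2.00000e+01 -9.18000e-02  6.65000e-02]
L3 [ 6.96996e+01  2.40000e+01 -9.18000e-02  6.65000e-02]
L3 [ 6.84218e+01  1.80000e+01 -9.18000e-02  6.65000e-02]
```

```bash
python3 -m jog '[[0.3,-0.03,-0.055,0],[0.4,0,0,0],[0.25,0,0,0],[0.05,0,0,0],[0,0,0,0],[0,0,0,0],[0,0,0,0]]'
python3 - <<'E'
from tip import *
im,d,c=tip('b')
slot(im,d,c,-.0918,.0665,'L4')
E
```

```text
t: 59.33
tcp_pos: [0.4224, -0.1855, 0.1493]
ee_rot: [0.208, 1.56, -0.209]
contact_force: [0.1, -0.1, -0.8]
finger_gap: 0.0283
tcp [ 0.4224 -0.1855  0.1493] az -15.22 F [ 0.1 -0.1 -0.8] gap 0.0283
(-0.125, -0.105) 705 zmin -0.1228 mid [-0.      0.0002] med [0.0014 0.0019] pca az -7.0
(-0.105, -0.098) 30 zmin -0.1034 mid [0.0009 0.0003] med [-0.0003  0.0035] pca az -44.0
(-0.097, -0.08) 108 zmin -0.0967 mid [0.0008 0.0004] med [0.0014 0.0032] pca az -34.0
L4 circle local -0.092 0.0659 r 0.0129
L4 [51.2183 22.     -0.0928  0.0665]
L4 [51.1855 24.     -0.0928  0.0665]
L4 [50.581  20.     -0.0928  0.0665]
L4 [50.5434 26.     -0.0928  0.0665]
```

```bash
python3 -m jog '[[0.05,0,0,0],[0.05,0,0,0],[0,0,0,0],[0,0,0,0]]';python3 -m jog '[[0.04,0,0,0],[0,0,0,0],[0,0,0,0]]';python3 -m jog '[[0.04,0,0,0],[0,0,0,0],[0,0,0,0]]'
```

```text
t: 59.72
tcp_pos: [0.4219, -0.1853, 0.1444]
ee_rot: [0.209, 1.561, -0.209]
contact_force: [0.2, 0.5, -2.1]
finger_gap: 0.0282
t: 59.97
tcp_pos: [0.4219, -0.1853, 0.1428]
ee_rot: [0.209, 1.561, -0.209]
contact_force: [0.2, 0.4, -0.4]
finger_gap: 0.0284
t: 60.22
tcp_pos: [0.4219, -0.1853, 0.1412]
ee_rot: [0.209, 1.561, -0.209]
contact_force: [-0.2, -0.6, -0.9]
finger_gap: 0.0286
```

```bash
python3 -m jog '[[0.03,0,0,0],[0,0,0,0],[0,0,0,0]]';python3 -m jog '[[0.02,0,0,0],[0,0,0,0],[0,0,0,0]]'
```

```text
t: 60.47
tcp_pos: [0.4219, -0.1853, 0.14]
ee_rot: [0.209, 1.561, -0.209]
contact_force: [-0.0, -0.3, -1.7]
finger_gap: 0.0285
t: 60.72
tcp_pos: [0.422, -0.1854, 0.1394]
ee_rot: [0.209, 1.561, -0.209]
contact_force: [0.7, 0.3, 0.4]
finger_gap: 0.0287
```

```bash
python3 -m jog '[[0,0,0,0.3],[0,0,0,0.7],[0,0,0,0.8],[0,0,0,0.8],[0,0,0,0.8],[0,0,0,0.8],[0,0,0,0.8],[0,0,0,0.8],[0,0,0,0],[0,0,0,0]]' 255 110
python3 - <<'E'
from tip import *
s=env.get_state();print(s['contact_force'],s['moment']);im,d,c=tip('c')
E
```

```text
t: 61.55
tcp_pos: [0.4221, -0.1853, 0.1394]
ee_rot: [0.57, 1.494, -0.57]
contact_force: [1.4, 0.8, 2.4]
finger_gap: 0.0282
[1.44390918 0.83535125 2.35472827] [ 0.264979   -0.30073391  0.05039206]
tcp [ 0.4221 -0.1853  0.1394] az -41.75 F [1.4 0.8 2.4] gap 0.0282
(-0.125, -0.105) 582 zmin -0.116 mid [ 0.0002 -0.0004] med [0.0033 0.0025] pca az -35.0
(-0.105, -0.098) 148 zmin -0.1049 mid [-0.     -0.0002] med [-0.0021  0.0004] pca az -42.0
(-0.097, -0.08) 109 zmin -0.0967 mid [0.0016 0.0001] med [0.0033 0.0031] pca az 120.0
```

```bash
python3 -m jog '[[0,0,0,0.8],[0,0,0,0.8],[0,0,0,0.8],[0,0,0,0.8],[0,0,0,0.8],[0,0,0,0.8],[0,0,0,0.8],[0,0,0,0.8],[0,0,0,0.8],[0,0,0,0.5],[0,0,0,0]]'
python3 -c "
from tip import *
s=env.get_state();print(s['contact_force'],s['moment']);im,d,c=tip('c')"
python3 -m jog '[[0,0,0,0.5],[0,0,0,0.4],[0,0,0,0.4],[0,0,0,0],[0,0,0,0],[0,0,0,0]]'
python3 -c "
from tip import *
s=env.get_state();print(s['contact_force'],s['moment']);im,d,c=tip('c')"
```

```text
t: 62.52
tcp_pos: [0.422, -0.1852, 0.1394]
ee_rot: [1.042, 1.307, -1.042]
contact_force: [0.8, 3.0, 2.7]
finger_gap: 0.028
[0.77511871 2.97233169 2.67409636] [ 0.49248192 -0.22925401 -0.00579498]
tcp [ 0.422  -0.1852  0.1394] az -77.14 F [0.8 3.  2.7] gap 0.028
(-0.125, -0.105) 555 zmin -0.1161 mid [0.0006 0.0002] med [0.003  0.0025] pca az 104.0
(-0.105, -0.098) 153 zmin -0.105 mid [ 0.0003 -0.0001] med [-0.0036  0.003 ] pca az 100.0
(-0.097, -0.08) 109 zmin -0.0968 mid [ 0.0026 -0.0001] med [0.0044 0.001 ] pca az 90.0
t: 63.07
tcp_pos: [0.422, -0.1853, 0.1394]
ee_rot: [1.118, 1.265, -1.118]
contact_force: [0.5, 2.3, 4.7]
finger_gap: 0.0274
[0.54243194 2.27925846 4.72442467] [ 0.68035866 -0.22550236  0.06073282]
tcp [ 0.422  -0.1853  0.1394] az -82.95 F [0.5 2.3 4.7] gap 0.0274
(-0.125, -0.105) 549 zmin -0.116 mid [0.0009 0.0002] med [0.0028 0.0023] pca az 98.0
(-0.105, -0.098) 156 zmin -0.1049 mid [ 0.0005 -0.0001] med [-0.0032  0.0023] pca az 98.0
(-0.097, -0.08) 107 zmin -0.0966 mid [ 0.0022 -0.0003] med [0.0043 0.0005] pca az 80.0
```

```bash
python3 -m jog '[[0,0,0,0.4],[0,0,0,0.4],[0,0,0,0],[0,0,0,0]]'
cat > bl.py <<'E'
from tip import *
def bl():
    s=env.get_state();t=np.array(s['tcp_pos']);Rm=R.from_rotvec(s['ee_rot']).as_matrix();az=np.degrees(np.arctan2(Rm[1,2],Rm[0,2]))
    im,d=viewer.get_image('wrist');c=viewer.calibration('wrist')
    Pw=pts(c,np.stack(np.meshgrid(np.arange(512),np.arange(384)),-1).reshape(-1,2),d.ravel()).reshape(384,512,3)-t
    q=Pw[(np.hypot(Pw[...,0],Pw[...,1])<.0098)&(Pw[...,2]>-.1025)&(Pw[...,2]<-.094)]
    print('z',t[2].round(4),'az',az.round(1),'Mz',s['moment'].__getitem__(2),'F',np.round(s['contact_force'],1),'gap',s['finger_gap'],len(q),'blade az',np.degrees(np.arctan2(*cv2.PCACompute(q[:,:2].astype(np.float32),None)[1][0][::-1])).round(0))
    h=Pw[(np.hypot(Pw[...,0],Pw[...,1])<.017)&(Pw[...,2]>-.038)&(Pw[...,2]<-.004)]
    a=np.degrees(np.arctan2(Rm[1,1],Rm[0,1]))
    # handle face normals near camera side: plan-view outline
    for k in range(0,60,5):
        n=np.array([np.cos(np.radians(az+k)),np.sin(np.radians(az+k))])
    from numpy.linalg import svd
    v=h[:,:2]@np.array([[Rm[0,1],Rm[0,2]],[Rm[1,1],Rm[1,2]]]) # tool y, z
    for lo in np.arange(-.012,.013,.004):
        k=v[abs(v[:,1]-lo)<.002]
        if len(k)>5: print('   z %.3f'%lo,len(k),'front y',np.percentile(k[:,0],50).round(4))
E
python3 -c "
from bl import *
bl()"
```

```text
t: 63.45
tcp_pos: [0.422, -0.1853, 0.1394]
ee_rot: [1.166, 1.236, -1.166]
contact_force: [0.4, 3.1, 5.3]
finger_gap: 0.0279
z 0.1394 az -86.6 Mz 0.06682808342014214 F [0.4 3.1 5.3] gap 0.027907727088914112 63 blade az 66.0
   z -0.012 109 front y 0.0089
   z -0.008 164 front y 0.0108
   z -0.004 166 front y 0.0131
   z 0.000 167 front y 0.0151
   z 0.004 167 front y 0.0134
   z 0.008 166 front y 0.0112
   z 0.012 134 front y 0.009
```

```bash
python3 -m jog '[[0,0,0,0.5],[0,0,0,0.5],[0,0,0,0],[0,0,0,0]]'; python3 -c "
from bl import *
bl()"|head -1;  python3 -m jog '[[0,0,0,0.5],[0,0,0,0],[0,0,0,0]]'; python3 -c "
from bl import *
bl()"|head -1
```

```text
t: 63.83
tcp_pos: [0.4219, -0.1853, 0.1393]
ee_rot: [1.225, 1.199, -1.225]
contact_force: [0.8, 2.1, 5.0]
finger_gap: 0.0284
z 0.1393 az -91.2 Mz 0.019383799936932393 F [0.8 2.1 5. ] gap 0.028356457477390518 64 blade az 61.0
t: 64.13
tcp_pos: [0.422, -0.1853, 0.1394]
ee_rot: [1.254, 1.18, -1.254]
contact_force: [0.2, 3.0, 5.4]
finger_gap: 0.0276
z 0.1394 az -93.5 Mz 0.048907022221777494 F [0.2 3.  5.4] gap 0.027643935593980574 70 blade az 60.0
```

```bash
for i in 1; do python3 -m jog '[[0,0,0,0.5],[0,0,0,0],[0,0,0,0]]'; python3 -c "
from bl import *
bl()"|head -1; done; python3 -m jog '[[0,0,0,0.5],[0,0,0,0],[0,0,0,0]]'; python3 -c "
from bl import *
bl()"|head -1
```

```text
t: 64.43
tcp_pos: [0.422, -0.1853, 0.1394]
ee_rot: [1.283, 1.16, -1.283]
contact_force: [1.1, 2.2, 5.4]
finger_gap: 0.0283
z 0.1394 az -95.8 Mz 0.1174659522765355 F [1.1 2.2 5.4] gap 0.028346005211301355 70 blade az 58.0
t: 64.73
tcp_pos: [0.422, -0.1853, 0.1394]
ee_rot: [1.312, 1.139, -1.312]
contact_force: [2.3, 2.6, 4.9]
finger_gap: 0.0277
z 0.1394 az -98.0 Mz 0.2231451111347578 F [2.3 2.6 4.9] gap 0.027674259645942004 69 blade az 55.0
```

```bash
python3 -m jog '[[0,0,0,-1],[0,0,0,-1],[0,0,0,0],[-0.2,0,0,0],[-0.4,0,0,0],[-0.6,0,0,0],[0,-0.33,0.745,0],[0,-0.33,0.745,0],[0,-0.33,0.745,0],[0,-0.33,0.745,0],[0,0,0,0]]'; python3 -m jog '[[0,0,0,-1],[0,0,0,-1],[0,0,0,-1],[0,0,0,-1],[0,0,0,-1],[0,0,0,-1],[0,0,0,-1],[0,0,0,-1],[0,0,0,-1],[0,0,0,-1]]';python3 -m jog '[[0,0,0,-1],[0,0,0,-1],[0,0,0,-1],[0,0,0,-1],[0,0,0,-1],[0,0,0,-1],[0,0,0,-1],[0,0,0,-1],[0,0,0,-0.8],[0,0,0,0],[0,0,0,0]]'
python3 - <<'E'
from tip import *
im,d,c=tip('a');print(w(-.0905,-.0637,0))
slot(im,d,c,-.0905,-.0637,'R3');slot(im,d,c,-.0918,.0665,'L5')
E
```

```text
t: 65.7
tcp_pos: [0.3692, -0.3092, 0.1876]
ee_rot: [1.199, 1.215, -1.201]
contact_force: [0.3, -0.6, -0.8]
finger_gap: 0.0275
t: 66.53
tcp_pos: [0.3708, -0.3051, 0.1873]
ee_rot: [0.588, 1.491, -0.588]
contact_force: [0.1, -0.4, -2.0]
finger_gap: 0.0279
t: 67.45
tcp_pos: [0.3709, -0.3052, 0.1873]
ee_rot: [0.042, 1.571, -0.041]
contact_force: [-0.0, 0.6, -0.5]
finger_gap: 0.0278
tcp [ 0.3709 -0.3052  0.1873] az -3.03 F [-0.   0.6 -0.5] gap 0.0278
(-0.125, -0.105) 32 zmin -0.1125 mid [0.001  0.0009] med [-0.0001  0.0018] pca az -32.0
(-0.105, -0.098) 29 zmin -0.1042 mid [0.0007 0.0014] med [-0.0018  0.0037] pca az -30.0
(-0.097, -0.08) 113 zmin -0.0966 mid [0.001  0.0003] med [0.0012 0.0032] pca az -25.0
[ 0.37332415 -0.30509718  0.        ]
R3 circle local -0.0907 -0.0635 r 0.0162
R3 [ 7.35392e+01  1.00000e+01 -9.05000e-02 -6.37000e-02]
R3 [ 7.32713e+01  1.00000e+01 -9.15000e-02 -6.37000e-02]
R3 [ 7.28849e+01  8.00000e+00 -9.05000e-02 -6.37000e-02]
R3 [ 7.28812e+01  1.20000e+01 -9.05000e-02 -6.37000e-02]
L5 circle local -0.0931 0.0652 r 0.0146
L5 [ 4.7373 40.     -0.0878  0.0665]
L5 [ 4.4153 38.     -0.0878  0.0665]
L5 [  4.1951 -40.      -0.0878   0.0625]
L5 [ 3.9326 36.     -0.0878  0.0665]
```

```bash
python3 -m jog '[[0.3,0,0.025,0],[0.35,0,0,0],[0.25,0,0,0],[0.05,0,0,0],[0,0,0,0],[0,0,0,0],[0,0,0,0]]'; python3 -m jog '[[0.05,0,0,0],[0.05,0,0,0],[0,0,0,0],[0,0,0,0]]';python3 -m jog '[[0.04,0,0,0],[0,0,0,0],[0,0,0,0]]';python3 -m jog '[[0.04,0,0,0],[0,0,0,0],[0,0,0,0]]'
```

```text
t: 68.08
tcp_pos: [0.3723, -0.3057, 0.1499]
ee_rot: [0.039, 1.57, -0.04]
contact_force: [0.3, 0.0, -1.7]
finger_gap: 0.028
t: 68.42
tcp_pos: [0.3721, -0.3054, 0.1453]
ee_rot: [0.039, 1.571, -0.039]
contact_force: [-0.1, -0.7, -0.5]
finger_gap: 0.0279
t: 68.67
tcp_pos: [0.3721, -0.3054, 0.1436]
ee_rot: [0.039, 1.571, -0.039]
contact_force: [-0.5, -0.6, -1.0]
finger_gap: 0.0281
t: 68.92
tcp_pos: [0.3721, -0.3054, 0.142]
ee_rot: [0.039, 1.571, -0.039]
contact_force: [0.0, 0.2, -0.4]
finger_gap: 0.0283
```

Blade is entering the slot without force. I'll seat it, turn it, and watch the moment.

```bash
python3 -m jog '[[0.04,0,0,0],[0.02,0,0,0],[0,0,0,0],[0,0,0,0]]';python3 -m jog '[[0,0,0,0.4],[0,0,0,0.8],[0,0,0,0.8],[0,0,0,0.8],[0,0,0,0.8],[0,0,0,0.8],[0,0,0,0.8],[0,0,0,0.8],[0,0,0,0.8],[0,0,0,0],[0,0,0,0]]';python3 -c "
from bl import *
bl()"|head -1;python3 -m jog '[[0,0,0,0.8],[0,0,0,0.8],[0,0,0,0.8],[0,0,0,0.8],[0,0,0,0.8],[0,0,0,0.8],[0,0,0,0.8],[0,0,0,0.8],[0,0,0,0.8],[0,0,0,0.8],[0,0,0,0],[0,0,0,0]]';python3 -c "
from bl import *
bl()"|head -1
```

```text
t: 69.25
tcp_pos: [0.3721, -0.3054, 0.1397]
ee_rot: [0.039, 1.571, -0.039]
contact_force: [-0.1, -0.1, -0.1]
finger_gap: 0.0279
t: 70.17
tcp_pos: [0.3722, -0.3054, 0.1397]
ee_rot: [0.464, 1.521, -0.463]
contact_force: [0.8, 0.3, -0.6]
finger_gap: 0.0281
z 0.1397 az -33.9 Mz 0.058614094069316905 F [ 0.8  0.3 -0.6] gap 0.028055089032961653 65 blade az 118.0
t: 71.22
tcp_pos: [0.3721, -0.3053, 0.1397]
ee_rot: [0.955, 1.351, -0.955]
contact_force: [0.6, 1.0, -0.8]
finger_gap: 0.0282
z 0.1397 az -70.5 Mz 0.04009634925516351 F [ 0.6  1.  -0.8] gap 0.028173971921917174 62 blade az 81.0
```

```bash
python3 -m jog '[[0,0,0,0.8],[0,0,0,0.8],[0,0,0,0.8],[0,0,0,0.8],[0,0,0,0.8],[0,0,0,0],[0,0,0,0]]';python3 -m jog '[[0,0,0,0.5],[0,0,0,0.5],[0,0,0,0],[0,0,0,0]]';python3 -c "
from bl import *
bl()"|head -1;python3 -m jog '[[0,0,0,0.5],[0,0,0,0],[0,0,0,0]]';python3 -c "
from bl import *
bl()"|head -1;python3 -m jog '[[0,0,0,0.5],[0,0,0,0],[0,0,0,0]]';python3 -c "
from bl import *
bl()"|head -1
```

```text
t: 71.85
tcp_pos: [0.372, -0.3053, 0.1396]
ee_rot: [1.194, 1.219, -1.194]
contact_force: [-0.8, 1.8, 0.2]
finger_gap: 0.0281
t: 72.18
tcp_pos: [0.3721, -0.3053, 0.1397]
ee_rot: [1.253, 1.181, -1.253]
contact_force: [-0.3, 2.3, -0.2]
finger_gap: 0.0277
z 0.1397 az -93.4 Mz 0.08770326016446403 F [-0.3  2.3 -0.2] gap 0.027687504505810197 61 blade az 58.0
t: 72.48
tcp_pos: [0.3721, -0.3054, 0.1397]
ee_rot: [1.283, 1.16, -1.283]
contact_force: [0.3, 1.7, -0.3]
finger_gap: 0.0282
z 0.1397 az -95.8 Mz 0.163070625687995 F [ 0.3  1.7 -0.3] gap 0.02822385597484776 62 blade az 56.0
t: 72.78
tcp_pos: [0.3721, -0.3054, 0.1397]
ee_rot: [1.312, 1.139, -1.312]
contact_force: [0.4, 2.1, -0.5]
finger_gap: 0.0282
z 0.1397 az -98.1 Mz 0.24283306508053282 F [ 0.4  2.1 -0.5] gap 0.02821753343148051 70 blade az 55.0
```

```bash
python3 -m jog '[[0,0,0,-1],[0,0,0,-1],[0,0,0,0],[-0.2,0,0,0],[-0.4,0,0,0],[-0.8,0,0,0],[-0.8,0,0,0],[-0.3,0,0,0],[0,0,0,0],[0,0,0,0]]'; cat > chk.py <<'E'
from slot import *
def ang(im,c,cx,cy):
    g=rect(cv2.cvtColor(im,cv2.COLOR_RGB2GRAY),c,cx,cy,.033); a=np.linspace(.02,-.02,160);X,Y=np.meshgrid(a,a,indexing='ij');best=[]
    for th in np.radians(np.arange(0,180,3)):
        for ox in np.arange(-.003,.0031,.001):
            for oy in np.arange(-.003,.0031,.001):
                u=(X-ox)*np.cos(th)-(Y-oy)*np.sin(th); v=(X-ox)*np.sin(th)+(Y-oy)*np.cos(th)
                i=(abs(v)<.0015)&(abs(u)<.0105); o=(abs(v)>.0032)&(abs(v)<.007)&(abs(u)<.0085)
                best.append((g[o].mean()-g[i].mean(),np.degrees(th),cx+ox,cy+oy))
    best.sort(reverse=True);print(np.round(best[:2],3).tolist())
E
python3 - <<'E'
from chk import *
s=env.get_state();print(s['tcp_pos'],s['contact_force'],s['finger_gap'])
im,d=viewer.get_image('wrist');c=viewer.calibration('wrist')
for y,x in ((-.0637,-.0905),(.0665,-.0918)):
    print(proj(c,[w(x,y,.033)]).round());ang(im,c,x,y)
E
python3 -m jog '[[0,0.197,-0.9,0],[0,0.197,-0.9,0],[0,0.197,-0.9,0],[0,0.197,-0.9,0],[0,0.197,-0.9,0],[0,0.197,-0.9,0],[0,0.197,-0.9,0],[0,0,0,0],[0,0,0,0],[0,0,0,0]]'
python3 - <<'E'
from chk import *
s=env.get_state();print(s['tcp_pos'],R.from_rotvec(s['ee_rot']).as_matrix().round(4).tolist())
im,d=viewer.get_image('wrist');c=viewer.calibration('wrist')
for y,x in ((-.0637,-.0905),(.0665,-.0918)):
    print(proj(c,[w(x,y,.033)]).round());ang(im,c,x,y)
E
```

```text
t: 73.67
tcp_pos: [0.3722, -0.3056, 0.24]
ee_rot: [1.197, 1.215, -1.198]
contact_force: [-0.2, 0.7, -0.9]
finger_gap: 0.0275
[ 0.37220311 -0.30563031  0.24003996] [-0.18741653  0.70805597 -0.87691436] 0.02747098112085475
[[254. 163.]]
[[68.872, 90.0, -0.092, -0.063], [68.079, 90.0, -0.092, -0.064]]
[[136. 113.]]
[[69.255, 90.0, -0.093, 0.066], [68.832, 90.0, -0.093, 0.066]]
t: 74.55
tcp_pos: [0.4226, -0.0527, 0.2388]
ee_rot: [1.196, 1.219, -1.198]
contact_force: [0.2, 0.0, -1.6]
finger_gap: 0.028
[ 0.42259782 -0.05268988  0.23877465] [[-0.0017, 0.9999, 0.0172], [0.0001, 0.0172, -0.9999], [-1.0, -0.0017, -0.0002]]
[[476. 211.]]
[[67.815, 90.0, -0.09, -0.065], [67.586, 87.0, -0.09, -0.065]]
[[378. 165.]]
[[71.942, 90.0, -0.092, 0.066], [71.33, 90.0, -0.092, 0.066]]
```

```bash
python3 -m jog '[[0.4,0,0,0],[0.4,0,0,0],[0.3,0,0,0],[0.1,0,0,0],[0,0,0,0],[0,0,0,0],[0,0,0,0]]'; python3 -m jog '[[0.2,0,0,0],[0.3,0,0,0],[0.3,0,0,0],[0.3,0,0,0],[0.3,0,0,0],[0.2,0,0,0],[0,0,0,0],[0,0,0,0]]'
```

```text
t: 75.18
tcp_pos: [0.4233, -0.053, 0.1923]
ee_rot: [1.197, 1.216, -1.197]
contact_force: [0.1, 0.6, -1.2]
finger_gap: 0.0279
t: 75.85
tcp_pos: [0.423, -0.0526, 0.1277]
ee_rot: [1.197, 1.218, -1.197]
contact_force: [0.4, -0.8, -0.8]
finger_gap: 0.0281
```

```bash
python3 -m jog '[[0.08,0,0,0],[0.05,0,0,0],[0,0,0,0],[0,0,0,0]]'; python3 -m jog '[[0.03,0,0,0],[0,0,0,0],[0,0,0,0]]'
```

```text
t: 76.18
tcp_pos: [0.4231, -0.0526, 0.1227]
ee_rot: [1.197, 1.217, -1.196]
contact_force: [-0.3, 0.4, -1.1]
finger_gap: 0.028
t: 76.43
tcp_pos: [0.4232, -0.0526, 0.1215]
ee_rot: [1.197, 1.217, -1.196]
contact_force: [-0.0, -0.7, 3.0]
finger_gap: 0.0275
```

```bash
python3 -m jog '[[0,0,0,0],[0,0,0,0],[0,0,0,0],[0,0,0,0],[0,0,0,0]]' 60; python3 -m jog '[[-0.3,0,0,0],[-0.6,0,0,0],[-0.8,0,0,0],[-0.8,0,0,0],[-0.8,0,0,0],[0,-0.6,0,0],[0,-0.8,0,0],[0,-0.6,0,0],[0,0,0,0],[0,0,0,0],[0,0,0,0]]'
python3 - <<'E'
from prof import *
s=env.get_state();print(s['tcp_pos'],s['contact_force'],s['finger_gap'])
im,d=viewer.get_image('wrist');c=viewer.calibration('wrist')
def drv(c,d,tag):
    Pw=pts(c,np.stack(np.meshgrid(np.arange(512),np.arange(384)),-1).reshape(-1,2),d.ravel()).reshape(384,512,3)
    m=(abs(Pw[...,2]-.1695)<.006)&(np.hypot(Pw[...,0]-.422,Pw[...,1]+.053)<.03);q=Pw[m]
    print(tag,len(q),q.min(0).round(4) if len(q) else '',q.max(0).round(4) if len(q) else '',np.median(q,0).round(4) if len(q) else '')
drv(c,d,'wrist')
im,d=viewer.get_image('scene');c=viewer.calibration('scene');drv(c,d,'scene')
P=loc(maskpts(c,np.ones_like(d,bool),d))
for x in (-.06,-.03,0,.03,.06):
    k=P[(abs(P[:,0]-x)<.008)&(abs(P[:,1])<.08)&(P[:,2]<.06)&(P[:,2]>.02)]
    print('lid z',x,len(k),np.median(k[:,2]).round(4) if len(k) else None)
for r in nets.silhouettes('scene','head_a_mid')[:4]: print(r['p'],r['centre'],np.median(maskpts(c,r['mask'],d),0).round(3))
E
```

```text
t: 76.85
tcp_pos: [0.423, -0.0525, 0.1213]
ee_rot: [1.197, 1.217, -1.197]
contact_force: [-0.6, 0.0, 0.2]
finger_gap: 0.0653
t: 77.77
tcp_pos: [0.3437, -0.054, 0.2536]
ee_rot: [1.197, 1.216, -1.196]
contact_force: [-0.9, -0.4, -0.9]
finger_gap: 0.0656
[ 0.3436636  -0.05402954  0.25358218] [-0.92604159 -0.41651329 -0.93809172] 0.06564599265254792
wrist 1329 [ 0.4101 -0.065   0.1635] [ 0.4367 -0.0231  0.1754] [ 0.424  -0.052   0.1691]
scene 48 [ 0.4109 -0.067   0.1647] [ 0.4337 -0.024   0.1753] [ 0.4215 -0.0484  0.1706]
lid z -0.06 137 0.0429
lid z -0.03 142 0.0433
lid z 0 112 0.0435
lid z 0.03 0 None
lid z 0.06 2 0.0452
```

```bash
python3 -c "
from h import *
print(order.close_job())"
```

```text
the job is handed in; nothing more can be done
None
```

All three detector heads are in the closed, locked case and the screwdriver is back in its stand. I handed the job in at about 78 s; it gave no verdict.

- **Heads:** I put them at about (−0.02, −0.064), (0.02, 0) and (−0.02, 0.062) m in the case frame, window up. The last wrist image before closing showed all three inside. Afterwards the network found no heads left on the platen in the scene view.
- **Lid:** I dragged it forward by its lip and pressed it shut, with about 36 N at the closed fingertips. Its top then measured a flat 42 mm in the wrist depth and about 43 mm in the later scene view.
- **Locks:** I turned the left lock, then the right, until the moment rose to 0.22 and 0.24 N m at the stop. Both slots then measured 90° in two wrist images.
- **Screwdriver:** It is seated in its stand. The handle top is at z ≈ 0.169 m, as before I took it out, and the gripper is clear of everything.

Some readings disagreed or were weak:
- **Black panel:** Both fixed cameras show a panel between the robot and the platen. A finger moved slowly through its plane without contact, and the arm then worked through it throughout. It hid the platen from the top camera.
- **Finger opening:** It read 40 mm on the 43 mm heads and 28 mm on the 26 mm handle. I found no slip.
- **Blade angle while turning:** My first estimates were wrong because the boss around the lock got into the measurement. A tighter crop fixed this.
- **Final scene depth:** It gave almost no points on the rear half of the lid. There, only the wrist profiles taken just after closing show that it is flat.

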